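Swap the pans in the table gratin grill

ROBOT

A 7-joint arm with a two-finger parallel gripper is mounted at the origin on the work surface; the furniture and walls round the work are solid. World frame = base frame: x ahead of the robot, y to its left, z up, the work surface at z = 0. Lengths are in m, angles in rad, forces in N, time in s.
With the tool pointing down it reaches from about 0.35 to 0.9 m from the base axis. Payload 7.2 kg.
Tool frame: the origin (TCP) lies midway between the tips of the shut fingers; the grasp point (between the pads) lies 19 mm behind it (bot.tcp_to_grasp is the distance from the TCP to the grasp point, in m); z points along the fingers, x is the direction in which the jaws open and shut, and the axes are right-handed (so a half turn about z gives the same grasp; the last joint's range is limited). The gripper opens to 85 mm and grips with 20 to 120 N. Pads are 22 mm wide; open, the fingers measure 114 mm over their backs; the gripper's body (76 mm by 85 mm) begins 54 mm behind the grasp point. The pads swing forward as they close: fully open they stand 13 mm farther back than shut.
Start: joints at [-1.23, 0.411, -0.013, 1.596, 0.006, 1.134, -0.082], TCP at [0.248, 0.573, 0.231] pointing down, gripper open.
Joint ranges: [-2.95, 2.95], [-0.29, 1.99], [-1.47, 1.44], [0.14, 2.54], [-1.03, 4.17], [0.13, 1.85], [-2.86, 2.86]. Speed limits (rad/s): [2.39, 2.39, 3.01, 3.01, 3.14, 3.14, 3.14].

INTERFACE

Orientations are given as a rotation vector (axis times angle).
In Python, from rig import readout, optics, workorder, bot gives the robot as it stands. The module is installed in compiled form; this text tells all that it offers.
- The arm moves only by the tool play_rows, never from a script. Its argument "targets" is a list of rows, each an object with "translation": the shift along the world's x, y, z in units of 25 mm (1.0 is 25 mm), a list of three; "yaw": the turn about the world's z in units of 6 degrees (1.0 is 6 degrees); "claw": the opening, from -1 (shut) to 1 (fully open), so that 0 is half open. In form: [{"translation": [dx, dy, dz], "yaw": yaw, "claw": claw}, ...]. A call has 1 to 8 rows; each row shifts and turns the pose as measured when the row begins; what a row does not reach is not made up. A row lasts 1/10 s, in which the tool goes at most 50 mm and 8.59 degrees, less where a joint would pass 70% of its speed; a pose out of reach is approached as far as the arm can. A call is refused whole if a number of a shift passes 1 or a number of a turn 1, either way. A call with a gripper value outside its range is refused whole. The fingers move at their own pace and stop on an object; the grip force is fixed at half the most. Time passes only in rows, so rows that do not move let the fingers close. It gives the time, the measured TCP pose, the force and the opening at its end, in the units of the state.
- readout.sense(): the state, without advancing time (a new reading comes with each control period).
- optics.snapshot(name): name is "side" or "top" or "wrist"; returns the picture (480x640x3 uint8, red, green, blue); there is no depth.
- optics.camera_model(name): a dict with "camera_matrix" (3x3 intrinsics, pixels), "rvec" (rotation vector, rad) and "tvec" (3), from world to camera coordinates, as OpenCV has them. Camera axes: x right, y down, z forward; pixel columns grow to the right and rows downward; lengths in m; the calibration is good to about 2 mm. A picture is of the moment at which its call begins: read the wrist's pose just before it. camera_model takes no time and is no camera call; for the wrist camera it gives the pose at the moment of the call.
- workorder.close_job(): hands the job in, once; it reports no verdict.
The state is a dict: "time": time; "qpos": joint angles; "joint_velocities": joint speeds; "effort": joint torques, N m; "tool_pos": TCP position; "ee_rot": TCP orientation; "ft_force": force on the tool from outside, world axes, zero at the start; "torque": the same for the moment, N m; "finger_gap": opening from 0.0 (shut) to 1.0 (fully open).
Only numpy, scipy, OpenCV 4.12 (cv2) and the standard library are available. Lean on these libraries where they do the work, as an engineer would, in place of code of your own. Each camera call takes 0.05 s, during which the arm holds its last target. There are 200 camera calls.

TASK

Second round at the table grill: squeeze its red button flush, raise the hood to the top notch and let it latch there. Draw each empty pan out and set its dish on a coaster, one to a coaster, and slide every full gratin pan in over the front rim, under the raised hood, flat into a pocket of its own, handle out at the front. Only then lower the hood to the middle notch, close over the food, and let it latch with the button sprung out. Do not shove the tumbler about.

Things in the scene. Friction and masses are not known exactly. Their poses are not given: they have to be found in the camera images.
- grill: base of the table grill, fixed where it stands: dark tray 143 mm deep, 243 mm wide; three pockets side by side; two posts and a notched column at the back (x = 62 to 82 mm, 192 mm high). Origin: on the worktop, below the middle pocket's centre; x points in from the open front to the back, y across, z up. A pan goes in along +x, its own x axis along this x
- pocket0 (a point): centre of the floor of the -y side pocket (grill y = -77 mm), 14 mm above the worktop. The pocket is 78 mm deep (x), 73 mm wide (y); the rims and dividers round it are 12 mm higher than its floor; the front rim's outer face is 45 mm out along -x. Axes as the grill's
- pocket1 (a point): centre of the floor of the middle pocket (grill y = 0 mm), 14 mm above the worktop. The pocket is 78 mm deep (x), 73 mm wide (y); the rims and dividers round it are 12 mm higher than its floor; the front rim's outer face is 45 mm out along -x. Axes as the grill's
- pocket2 (a point): centre of the floor of the +y side pocket (grill y = 77 mm), 14 mm above the worktop. The pocket is 78 mm deep (x), 73 mm wide (y); the rims and dividers round it are 12 mm higher than its floor; the front rim's outer face is 45 mm out along -x. Axes as the grill's
- grill_hood (a joint): height of the hood (m): 0 closed, 0.028 in the middle notch (the start), 0.078 in the top notch, stop at 0.088; 4 mm of play upward in each notch, it rests at the values given. 0.6 kg on damped slides: with the latch free it sinks by itself at some 7 cm/s; with the button let out between notches it sinks until the latch springs into the notch below
- hood_front (a point): middle of the lower front edge of the hood, a steel box 28 mm high over all three pockets, 87 mm deep and 233 mm wide; this point is 36 mm out from the pockets' centres along the grill's -x and 34 mm above the worktop with the hood closed, 62 mm in the middle notch, 112 mm in the top notch. Axes as the grill's
- hood_button (a joint): red latch button on the hood (m): 0 sprung out, 0.008 pressed flush; spring 5 N at first, 9 N when flush. At 0 in a notch the hood is latched and moves neither up nor down; pressed past 6 mm the latch is free; between notches the tooth lies on the column and keeps the button in by about 5 mm
- hood_grip (a point): where to take the hood: in its grip, a black block 46 mm long (x), 36 mm wide (y), standing 40 mm up from the hood's top; this point is 14 mm below the block's top and rides with the hood. Close from above along the grill's y: one pad on the button, which stands 8 mm out of the +y face (44 mm in all), one on the -y face; that presses it flush and holds the hood
- button_face (a point): middle of the red button's outer face (30 mm long, 24 mm high; faces the grill's +y), 22 mm from hood_grip across y when out; pressing moves it along the grill's -y
- pan_red: full pan, red handle (absent in some starts), about 190 g: square black dish filled with browned gratin, 66x66 mm at the rim, 60x60 mm at its 15 mm high foot, 38 mm tall. Origin: centre of the dish's underside, z up. Handle out along the pan's own -x, 52 to 141 mm from the origin: a bar 14 mm wide (y), 16 mm high, axis 30 mm up
- pan_blue: full pan, blue handle (absent in some starts), about 190 g: square black dish filled with browned gratin, 66x66 mm at the rim, 60x60 mm at its 15 mm high foot, 38 mm tall. Origin: centre of the dish's underside, z up. Handle out along the pan's own -x, 52 to 141 mm from the origin: a bar 14 mm wide (y), 16 mm high, axis 30 mm up
- pan_green: full pan, green handle (absent in some starts), about 190 g: square black dish filled with browned gratin, 66x66 mm at the rim, 60x60 mm at its 15 mm high foot, 38 mm tall. Origin: centre of the dish's underside, z up. Handle out along the pan's own -x, 52 to 141 mm from the origin: a bar 14 mm wide (y), 16 mm high, axis 30 mm up
- empty_yellow: empty pan, yellow handle (absent in some starts), about 150 g: square black dish eaten empty, 66x66 mm at the rim, 60x60 mm at its 15 mm high foot, 32 mm tall. Origin: centre of the dish's underside, z up. Handle out along the pan's own -x, 52 to 141 mm from the origin: a bar 14 mm wide (y), 16 mm high, axis 30 mm up
- empty_white: empty pan, white handle (absent in some starts), about 150 g: square black dish eaten empty, 66x66 mm at the rim, 60x60 mm at its 15 mm high foot, 32 mm tall. Origin: centre of the dish's underside, z up. Handle out along the pan's own -x, 52 to 141 mm from the origin: a bar 14 mm wide (y), 16 mm high, axis 30 mm up
- coaster_red: dark red square coaster, 94x94x9 mm, lying fast on the worktop; origin under its middle, z up, so its top is 9 mm above the origin; one empty pan goes on it, dish in the middle, handle any way
- coaster_teal: dark teal square coaster, 94x94x9 mm, lying fast on the worktop; origin under its middle, z up, so its top is 9 mm above the origin; one empty pan goes on it, dish in the middle, handle any way
- pan_red_grip (a point): grip point on that pan's handle: 106 mm out along the pan's -x, 30 mm above its underside; axes as the pan's
- pan_blue_grip (a point): grip point on that pan's handle: 106 mm out along the pan's -x, 30 mm above its underside; axes as the pan's
- pan_green_grip (a point): grip point on that pan's handle: 106 mm out along the pan's -x, 30 mm above its underside; axes as the pan's
- empty_yellow_grip (a point): grip point on that pan's handle: 106 mm out along the pan's -x, 30 mm above its underside; axes as the pan's
- empty_white_grip (a point): grip point on that pan's handle: 106 mm out along the pan's -x, 30 mm above its underside; axes as the pan's
- tumbler: bystander: blue tinted tumbler, 84 mm across, 85 mm tall, origin under its middle; leave it where it stands

How it is judged:
On the way, in this order (a step that is already met when the one before it is completed fails the run):
1. the hood is latched in the top notch with its button sprung out (value of joint grill_hood between 0.074 and 0.085 m and value of joint hood_button below 0.0015 m), for 0.3 s.
2. every full pan is set down flat in a pocket and every empty one on a coaster, while the hood is still up in the top notch (all of step 1 and x of pan_red in the frame of grill between -0.016 and 0.016 m and y of pan_red in the frame of grill between -0.1 and 0.1 m and z of pan_red in the frame of grill between 0.008 and 0.02 m and angle between each of pan_red, pan_blue, pan_green, empty_yellow, empty_white's own z axis and vertical below 0.08 rad and angle between the x axis of each of pan_red, pan_blue, pan_green and the x axis of grill, either way round below 0.3 rad and x of each of pan_red_grip, pan_blue_grip, pan_green_grip in the frame of grill below -0.07 m and x of pan_blue in the frame of grill between -0.016 and 0.016 m and y of pan_blue in the frame of grill between -0.1 and 0.1 m and z of pan_blue in the frame of grill between 0.008 and 0.02 m and x of pan_green in the frame of grill between -0.016 and 0.016 m and y of pan_green in the frame of grill between -0.1 and 0.1 m and z of pan_green in the frame of grill between 0.008 and 0.02 m and ((horizontal distance between empty_yellow and coaster_red below 0.03 m and z of empty_yellow in the frame of coaster_red between 0.005 and 0.014 m) or (horizontal distance between empty_yellow and coaster_teal below 0.03 m and z of empty_yellow in the frame of coaster_teal between 0.005 and 0.014 m)) and ((horizontal distance between empty_white and coaster_red below 0.03 m and z of empty_white in the frame of coaster_red between 0.005 and 0.014 m) or (horizontal distance between empty_white and coaster_teal below 0.03 m and z of empty_white in the frame of coaster_teal between 0.005 and 0.014 m))), for 0.3 s.
At the end, for the whole second after the job is handed in: hood latched in the middle notch (24 to 34 mm, button within 1.5 mm of out); full pans flat and still on pocket floors (within 16 mm of grill x = 0), handles out at the front to 0.3 rad; each empty pan flat on a coaster (centres within 30 mm) (x of pan_red in the frame of grill between -0.016 and 0.016 m and y of pan_red in the frame of grill between -0.1 and 0.1 m and z of pan_red in the frame of grill between 0.008 and 0.02 m and angle between each of pan_red, pan_blue, pan_green, empty_yellow, empty_white's own z axis and vertical below 0.08 rad and angle between the x axis of each of pan_red, pan_blue, pan_green and the x axis of grill, either way round below 0.3 rad and x of each of pan_red_grip, pan_blue_grip, pan_green_grip in the frame of grill below -0.07 m and x of pan_blue in the frame of grill between -0.016 and 0.016 m and y of pan_blue in the frame of grill between -0.1 and 0.1 m and z of pan_blue in the frame of grill between 0.008 and 0.02 m and x of pan_green in the frame of grill between -0.016 and 0.016 m and y of pan_green in the frame of grill between -0.1 and 0.1 m and z of pan_green in the frame of grill between 0.008 and 0.02 m and ((horizontal distance between empty_yellow and coaster_red below 0.03 m and z of empty_yellow in the frame of coaster_red between 0.005 and 0.014 m) or (horizontal distance between empty_yellow and coaster_teal below 0.03 m and z of empty_yellow in the frame of coaster_teal between 0.005 and 0.014 m)) and ((horizontal distance between empty_white and coaster_red below 0.03 m and z of empty_white in the frame of coaster_red between 0.005 and 0.014 m) or (horizontal distance between empty_white and coaster_teal below 0.03 m and z of empty_white in the frame of coaster_teal between 0.005 and 0.014 m)) and value of joint grill_hood between 0.024 and 0.034 m and value of joint hood_button below 0.0015 m and velocity of joint grill_hood between -0.01 and 0.01 m/s and linear speed of each of pan_red, pan_blue, pan_green, empty_yellow, empty_white below 0.02 m/s); the robot touches nothing.
It fails at once if the tumbler is moved more than 4 cm or tipped over (distance of tumbler from where it was at the start of the episode above 0.04 m or angle between tumbler's own z axis and vertical above 0.6 rad).
Of pan_red, pan_blue, pan_green only 2 to 3 are there at a start; the rules pass over those that are not, and their reading is None.
Of empty_yellow, empty_white only 1 to 2 are there at a start; the rules pass over those that are not, and their reading is None.
At some moment in a run one of pan_red, pan_blue, pan_green, empty_yellow, empty_white may be knocked a few centimetres aside while the robot is not near it.
Once in a run the grip may slacken for a moment while it holds something.
It also fails if it takes over 210 s, if anything falls off the work surface, if the arm or the gripper's body presses on something with over 40 N, if the wrist force passes 120 N, or if a joint passes its speed limit or range.

## Working session

There is one attempt and no reset: what is moved stays moved. The work goes in short steps, Python scripts to look and compute and a tool call to move; the robot and the scene stay as the last step left them, time stands still between calls to the robot, and variables do not carry over. Pictures are saved under pics/ and viewed, about 12 in all and at most 16, crops included, and the job is handed in when it is done.

Besides the shell and the picture viewer there is one more tool, called after ">>>" in YAML: its name, and indented under it one key for each argument. play_rows: Moves the arm, as the interface text tells. Its arguments: {"type":"object","properties":{"targets":{"type":"array","items":{"type":"object","properties":{"translation":{"type":"array","items":{"type":"number"}},"yaw":{"type":"number"},"claw":{"type":"number"}}}}},"required":["targets"]}

```bash
mkdir -p pics; cat > h.py <<'E'
import numpy as np, cv2
from rig import readout, optics, workorder, bot
def snap(name, fn=None):
    im=optics.snapshot(name)
    if fn: cv2.imwrite('pics/'+fn, im[:,:,::-1])
    return im
def cam(name):
    m=optics.camera_model(name); R=cv2.Rodrigues(np.array(m['rvec'],float))[0]; t=np.array(m['tvec'],float).reshape(3)
    return np.array(m['camera_matrix']),R,t
def ray(c,uv,z):
    K,R,t=c; d=R.T@np.linalg.inv(K)@np.array([uv[0],uv[1],1.]); o=-R.T@t
    return o+d*(z-o[2])/d[2]
def proj(c,p):
    K,R,t=c; q=K@(R@np.array(p,float)+t); return q[:2]/q[2]
E
python3 - <<'E'
from h import *
snap('top','top0.png'); snap('side','side0.png')
s=readout.sense(); print({k:np.round(v,3) for k,v in s.items()}, bot.tcp_to_grasp)
for n in('top','side'):
    K,R,t=cam(n); print(n,K[0,0],-R.T@t)
E
```

```text
{'time': np.float64(0.1), 'qpos': array([-1.23 ,  0.412, -0.013,  1.597,  0.006,  1.134, -0.082]), 'joint_velocities': array([ 0.   , -0.001, -0.001, -0.002,  0.   ,  0.   ,  0.001]), 'effort': array([ 2.0000e-03, -6.0183e+01,  6.8400e-01, -3.0009e+01,  1.4000e-02,
        6.0000e-03,  0.0000e+00]), 'tool_pos': array([0.248, 0.573, 0.231]), 'ee_rot': array([ 2.625e+00,  1.724e+00, -2.000e-03]), 'ft_force': array([-0.196, -0.054,  0.266]), 'torque': array([-0.01 , -0.002,  0.022]), 'finger_gap': np.float64(1.001)} 0.0187
top 545.533108375481 [ 0.33165258 -0.01439376  1.58884995]
side 485.6496261377023 [-0.04083666 -0.80836069  0.9081131 ]
```

View pics/top0.png

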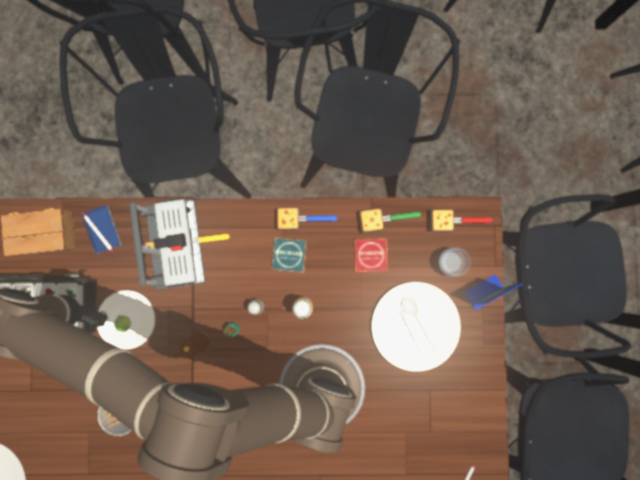

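View pics/side0.png

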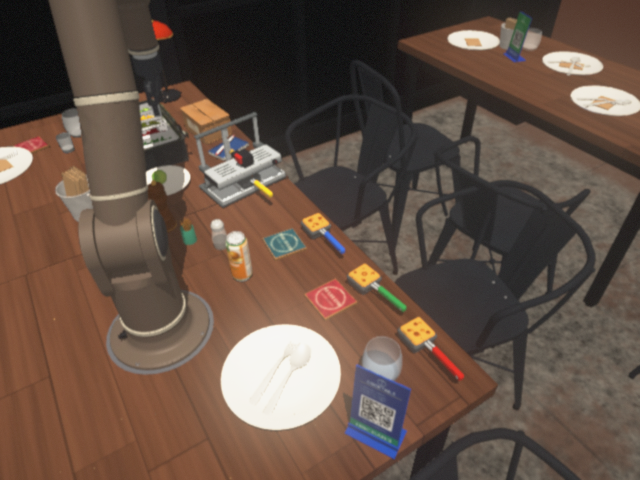

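Top view: image up is world +x and left is +y. The grill stands at about (170,243) with its front facing right, and the yellow empty pan is in the middle pocket. The blue, green and red full pans are at (288,218), (372,219) and (443,220), the coasters at (290,254) and (371,254), and the tumbler at (453,262). There is no white pan. Next I measure.

```bash
cat > meas.py <<'E'
from h import *
def masks(im):
    h=cv2.cvtColor(im,cv2.COLOR_RGB2HSV); H,S,V=cv2.split(h)
    return dict(red=((H<5)|(H>175))&(S>190)&(V>110), blue=(H>104)&(H<118)&(S>170)&(V>120), green=(H>50)&(H<75)&(S>140)&(V>60), yellow=(H>22)&(H<32)&(S>190)&(V>140), gratin=(H>15)&(H<30)&(S>90)&(S<200)&(V>150))
def blobs(m,roi,amin=25):
    x0,y0,x1,y1=roi; z=np.zeros(m.shape,np.uint8); z[y0:y1,x0:x1]=m[y0:y1,x0:x1]
    n,l,st,c=cv2.connectedComponentsWithStats(z)
    out=[]
    for i in range(1,n):
        if st[i,4]>=amin:
            pts=np.argwhere(l==i)[:,::-1].astype(np.float32)
            out.append((c[i],st[i,4],cv2.minAreaRect(pts)))
    return out
E
python3 - <<'E'
from meas import *
im=cv2.imread('pics/top0.png')[:,:,::-1].copy(); c=cam('top')
M=masks(im)
for k,m in M.items():
    for b in blobs(m,(130,200,500,300)):
        z=.036 if k=='gratin' else .03
        print(k,b[0].round(1),b[1],np.round(b[2][1],1),round(b[2][2],1),ray(c,b[0],z).round(3))
cr=im[195:295,120:250]; cr=cv2.resize(cr,None,fx=6,fy=6,interpolation=cv2.INTER_CUBIC)
cv2.imwrite('pics/g0.png',cr[:,:,::-1])
for uv in[(290,254.5),(371,254.5)]: print('coaster',ray(c,uv,.009).round(3))
print('tumbler',ray(c,(453.5,262),.045).round(3))
E
```

```text
gratin [287.3 218. ] 410 [21. 20.] 0.0 [0.485 0.094 0.036]
gratin [371.5 219.6] 425 [20.8 21.1] 81.9 [ 0.478 -0.147  0.036]
gratin [442.3 219.9] 434 [21. 21.] 90.0 [ 0.476 -0.349  0.036]
gratin [213.6 237.7] 228 [ 7.3 31.5] 83.2 [0.43  0.305 0.036]
gratin [149.7 244. ] 43 [9.5 5.3] 14.0 [0.414 0.487 0.036]
coaster [0.381 0.088 0.009]
coaster [ 0.38  -0.146  0.009]
tumbler [ 0.355 -0.376  0.045]
```

View pics/g0.png

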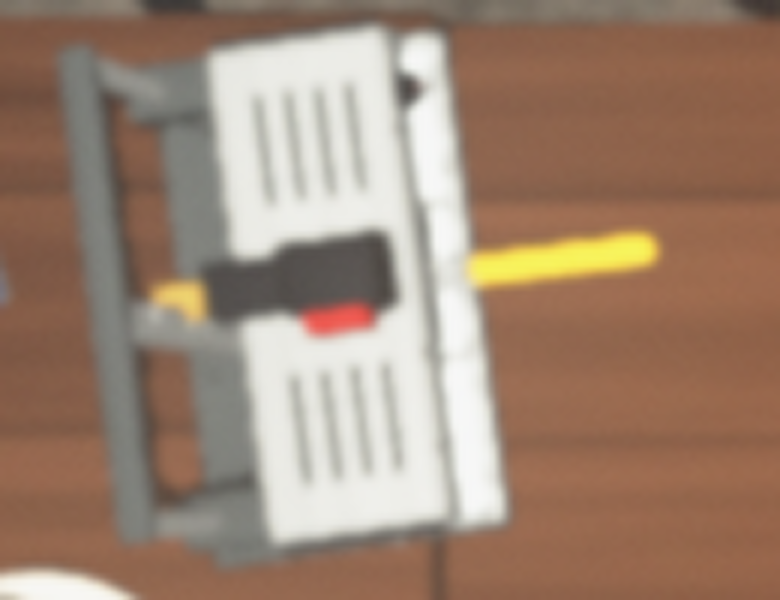

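```bash
python3 - <<'E'
from meas import *
c=cam('top')
f=lambda u,v,z: ray(c,(u/6+120-.4,v/6+195-.4),z)
C=[f(*p,.09) for p in[(210,52),(385,28),(450,515),(270,542)]]
C=np.array(C);print(C.round(3)); print([np.linalg.norm(C[i]-C[(i+1)%4]).round(3) for i in range(4)])
ay=(C[3]-C[0])+(C[2]-C[1]); ay/=np.linalg.norm(ay); ax=(C[0]-C[1])+(C[3]-C[2]);ax/=np.linalg.norm(ax)
print('ay',ay,'ax',ax, 'yaw of x',np.degrees(np.arctan2(ax[1],ax[0])), np.degrees(np.arctan2(ay[1],ay[0]))+90)
cen=C.mean(0); print('hood centre',cen,'grill origin',cen-ax*.0075)
B=np.array([f(*p,.13) for p in[(275,245),(388,232),(398,300),(285,316)]]);print(B.round(3),B.mean(0)); g=B.mean(0)-(cen-ax*.0075); print('grip in grill',g@ax,g@ay)
print('button',f(340,320,.116))
# yellow handle
im=cv2.imread('pics/top0.png')[:,:,::-1].copy(); M=masks(im); b=blobs(M['gratin'],(195,225,240,250))[0]
p=cv2.boxPoints(b[2]); print('yellow',[ray(c,q,.044+.008).round(3) for q in p])
# handles: coloured HSV samples
h=cv2.cvtColor(im,cv2.COLOR_RGB2HSV)
for n,u,v in[('blue',322,218),('green',405,216),('red',477,221)]:
    print(n,h[v-1:v+2,u].tolist())
    col=h[v,u].astype(int); m=(abs((h[:,:,0].astype(int)-col[0]+90)%180-90)<8)&(h[:,:,1]>130)
    m[:205]=0;m[232:]=0
    for b in blobs(m,(u-30,205,u+30,232)): 
        a=cv2.boxPoints(b[2]); e=sorted(a,key=lambda q:q[0]); e0=(e[0]+e[1])/2; e1=(e[2]+e[3])/2
        P,Q=ray(c,e0,.036),ray(c,e1,.036); print(b[1],P.round(3),Q.round(3),np.linalg.norm(Q-P).round(3),'dir handle deg',np.degrees(np.arctan2(*(Q-P)[[1,0]])).round(1))
E
```

```text
[[0.524 0.457 0.09 ]
 [0.534 0.377 0.09 ]
 [0.31  0.345 0.09 ]
 [0.298 0.427 0.09 ]]
[np.float64(0.081), np.float64(0.227), np.float64(0.083), np.float64(0.227)]
ay [-0.99082892 -0.13512239  0.        ] ax [-0.13426104  0.990946    0.        ] yaw of x 97.71589186431586 -82.23430311233415
hood centre [0.41651219 0.40168577 0.09      ] grill origin [0.41751915 0.39425368 0.09      ]
[[0.432 0.415 0.13 ]
 [0.437 0.364 0.13 ]
 [0.406 0.359 0.13 ]
 [0.4   0.41  0.13 ]] [0.41864871 0.38709017 0.13      ]
grip in grill -0.007250299299639557 -0.00015125613383317198
button [0.39834172 0.38918386 0.116     ]
yellow [array([0.435, 0.347, 0.052]), array([0.445, 0.258, 0.052]), array([0.424, 0.256, 0.052]), array([0.414, 0.344, 0.052])]
blue [[110, 152, 232], [109, 155, 238], [111, 151, 229]]
85 [0.485 0.038 0.036] [ 0.484 -0.042  0.036] 0.08 dir handle deg -90.5
green [[64, 128, 197], [64, 127, 201], [60, 109, 182]]
red [[2, 177, 239], [2, 180, 227], [3, 176, 185]]
252 [ 0.476 -0.405  0.036] [ 0.476 -0.493  0.036] 0.088 dir handle deg -90.5
```

Grill origin is about (0.418, 0.394) with yaw 97.7°. The hood grip is about (0.419, 0.387). I move above it now.

>>> play_rows:
  targets:
    - {"translation": [0.7,-0.75,0.2],"yaw": -1,"claw": 1}
    - {"translation": [0.7,-0.75,0],"yaw": -1,"claw": 1}
    - {"translation": [0.7,-0.75,0],"yaw": -1,"claw": 1}
    - {"translation": [0.7,-0.75,0],"yaw": -1,"claw": 1}
    - {"translation": [0.7,-0.75,0],"yaw": -1,"claw": 1}
    - {"translation": [0.7,-0.75,0],"yaw": -1,"claw": 1}
    - {"translation": [0.7,-0.75,0],"yaw": -1,"claw": 1}
    - {"translation": [0.7,-0.75,0],"yaw": -1,"claw": 1}

```text
time: 0.9
tool_pos: [0.387, 0.4187, 0.2317]
ee_rot: [3.105, 0.471, -0.013]
ft_force: [0.1, 0.7, 0.4]
finger_gap: 0.996
```

>>> play_rows:
  targets:
    - {"translation": [0.7,-0.7,0],"yaw": -0.8,"claw": 1}
    - {"translation": [0.56,-0.57,0],"yaw": -0.8,"claw": 1}
    - {"translation": [0,0,0],"yaw": 0,"claw": 1}
    - {"translation": [0,0,0],"yaw": 0,"claw": 1}

```text
time: 1.3
tool_pos: [0.4217, 0.3814, 0.2306]
ee_rot: [3.133, 0.186, -0.014]
ft_force: [0.0, 0.0, -0.5]
finger_gap: 0.995
```

```bash
python3 - <<'E'
from meas import *
s=readout.sense(); print(s['tool_pos'].round(4),s['ee_rot'].round(3)); c=cam('wrist'); im=snap('wrist','w1.png')
print(-c[1].T@c[2])
for p in [(.4185,.387,.13),(.4185,.387,.116)]: print(proj(c,p))
for k in(-22,22):print(proj(c,(.4185+.0001*0-k*.00099,.387-k*.000135,.116)))
E
```

```text
[0.4217 0.3814 0.2306] [ 3.133  0.186 -0.014]
[0.41366964 0.45802046 0.37195204]
[322.1545383  224.95411151]
[322.43846318 219.43496502]
[353.20435926 219.01712552]
[291.74209063 219.85186031]
```

View pics/w1.png

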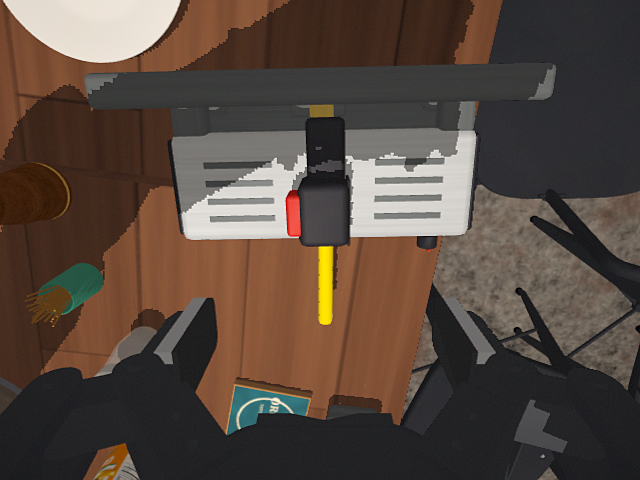

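The wrist view shows the grip block at u 300–349, v 180–245, and the red button on its left at (293,214).

```bash
python3 - <<'E'
from meas import *
c=cam('wrist')
for uv in[(325,213),(325,180),(325,245),(302,213),(348,213)]: print(ray(c,uv,.13).round(4))
print('button',ray(c,(288,214),.116).round(4))
for uv in[(187,240),(468,235)]: print('front edge top',ray(c,uv,.09).round(4))
print('hood back',[ray(c,uv,.09).round(4) for uv in[(170,140),(478,132)]])
E
```

```text
[0.4195 0.3954 0.13  ]
[0.4168 0.4176 0.13  ]
[0.4222 0.3728 0.13  ]
[0.4041 0.3936 0.13  ]
[0.4348 0.3973 0.13  ]
button [0.3938 0.3879 0.116 ]
front edge top [0.313  0.3494 0.09  ]
front edge top [0.5355 0.3809 0.09  ]
hood back [array([0.2997, 0.4266, 0.09  ]), array([0.5243, 0.4593, 0.09  ])]
```

>>> play_rows:
  targets:
    - {"translation": [-0.09,0.55,0],"yaw": 0.2,"claw": 1}
    - {"translation": [0,0,-0.9],"yaw": 0,"claw": 1}
    - {"translation": [0,0,-0.9],"yaw": 0,"claw": 1}
    - {"translation": [0,0,-0.9],"yaw": 0,"claw": 1}
    - {"translation": [0,0,-0.9],"yaw": 0,"claw": 1}
    - {"translation": [0,0,-0.9],"yaw": 0,"claw": 1}
    - {"translation": [0,0,-0.6],"yaw": 0,"claw": 1}
    - {"translation": [0,0,0],"yaw": 0,"claw": 1}

```text
time: 2.15
tool_pos: [0.4091, 0.4128, 0.0982]
ee_rot: [-3.125, -0.274, 0.018]
ft_force: [-0.8, -0.8, -0.8]
finger_gap: 1.0
```

>>> play_rows:
  targets:
    - {"translation": [0.4,-0.72,0],"yaw": -0.3,"claw": 1}
    - {"translation": [0,0,0],"yaw": 0,"claw": 1}
    - {"translation": [0,0,0],"yaw": 0,"claw": 1}

```text
time: 2.45
tool_pos: [0.4183, 0.3975, 0.0993]
ee_rot: [-3.126, -0.231, 0.018]
ft_force: [0.3, -0.1, -0.3]
finger_gap: 1.003
```

Good. Close on the grip and squeeze the button.

>>> play_rows:
  targets:
    - {"translation": [0.04,-0.1,-0.1],"yaw": 0,"claw": -1}
    - {"translation": [0,0,0],"yaw": 0,"claw": -1}
    - {"translation": [0,0,0],"yaw": 0,"claw": -1}
    - {"translation": [0,0,0],"yaw": 0,"claw": -1}
    - {"translation": [0,0,0],"yaw": 0,"claw": -1}
    - {"translation": [0,0,0],"yaw": 0,"claw": -1}

```text
time: 3.05
tool_pos: [0.418, 0.3954, 0.0988]
ee_rot: [-3.124, -0.231, 0.021]
ft_force: [1.3, 0.6, -3.8]
finger_gap: 0.412
```

>>> play_rows:
  targets:
    - {"translation": [0,0,0.5],"yaw": 0,"claw": -1}
    - {"translation": [0,0,0.5],"yaw": 0,"claw": -1}
    - {"translation": [0,0,0.5],"yaw": 0,"claw": -1}
    - {"translation": [0,0,0.5],"yaw": 0,"claw": -1}
    - {"translation": [0,0,0],"yaw": 0,"claw": -1}

```text
time: 3.55
tool_pos: [0.418, 0.3954, 0.1445]
ee_rot: [-3.128, -0.231, 0.021]
ft_force: [0.8, 0.3, -3.7]
finger_gap: 0.41
```

>>> play_rows:
  targets:
    - {"translation": [0,0,0.28],"yaw": 0,"claw": -1}
    - {"translation": [0,0,0.0],"yaw": 0,"claw": -1}

```text
time: 3.75
tool_pos: [0.418, 0.3954, 0.1503]
ee_rot: [-3.128, -0.231, 0.021]
ft_force: [1.2, -0.3, -4.2]
finger_gap: 0.409
```

>>> play_rows:
  targets:
    - {"translation": [0,0,0.02],"yaw": 0,"claw": 0.4}
    - {"translation": [0,0,0],"yaw": 0,"claw": 0.4}
    - {"translation": [0,0,0],"yaw": 0,"claw": 1}
    - {"translation": [0,0,0],"yaw": 0,"claw": 1}
    - {"translation": [0,0,0.6],"yaw": 0,"claw": 1}
    - {"translation": [0,0,0.8],"yaw": 0,"claw": 1}
    - {"translation": [0,0,0.8],"yaw": 0,"claw": 1}
    - {"translation": [0,-0.5,0.8],"yaw": 0,"claw": 1}

```text
time: 4.55
tool_pos: [0.4147, 0.3831, 0.2251]
ee_rot: [-3.131, -0.239, 0.03]
ft_force: [0.5, 0.8, 0.2]
finger_gap: 1.003
```

```bash
python3 - <<'E'
from meas import *
s=readout.sense(); print(s['tool_pos'].round(4),s['ft_force'].round(1))
a=snap('side')[90:220,180:310]; b=snap('wrist')
im=np.hstack([cv2.resize(a,(390,390)),cv2.resize(b,(390,390))]);cv2.imwrite('pics/h1.png',im[:,:,::-1])
c=cam('side'); o=np.array([.4185,.396,0]);R=np.array([-.139,.990,0])
for z in(.062,.112):print(proj(c,o-.036*R+[0,0,z]), (proj(c,o-.036*R+[0,0,z])-[180,90])*3)
E
```

```text
[0.4147 0.3831 0.2251] [0.5 0.8 0.2]
[250.86803753 174.57200897] [212.60411258 253.7160269 ]
[248.91714144 160.67969922] [206.75142433 212.03909765]
```

View pics/h1.png

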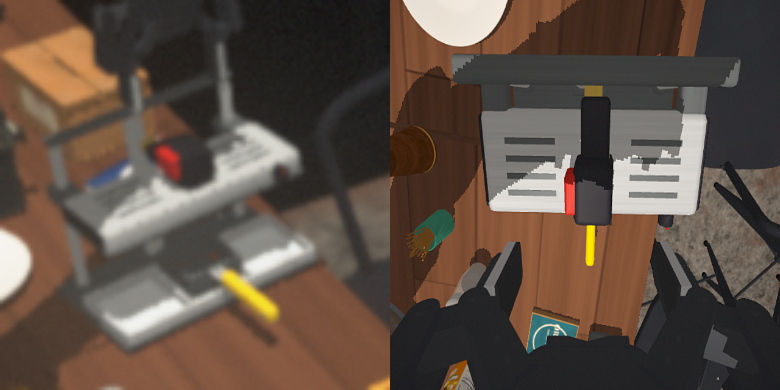

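Hood is latched in the top notch with the button out; yellow is in the middle pocket. The wrist camera sits on the +y side and could meet the hood when I work at the front. I'll check joint 7 for a half turn.

```bash
python3 - <<'E'
from meas import *
print(readout.sense()['qpos'].round(2))
c=cam('top'); im=snap('top')
h=cv2.cvtColor(im,cv2.COLOR_RGB2HSV).astype(int)
for n,H0,roi in[('blue',110,(300,205,345,232)),('green',63,(383,205,425,232)),('red',2,(455,205,500,235))]:
    m=(abs((h[:,:,0]-H0+90)%180-90)<14)&(h[:,:,1]>(90 if n!='red' else 150))&(h[:,:,2]>120)
    for b in blobs(m,roi):
        e=sorted(cv2.boxPoints(b[2]),key=lambda q:q[0]); P,Q=ray(c,(e[0]+e[1])/2,.036),ray(c,(e[2]+e[3])/2,.036)
        print(n,b[1],P.round(3),Q.round(3),'dir',np.degrees(np.arctan2(*(Q-P)[[1,0]])).round(1))
g=masks(im)['gratin']
for b in blobs(g,(260,200,470,235),100): print('gratin',ray(c,b[0],.036).round(3))
E
```

```text
[-1.02  0.32  0.26  1.76 -0.11  1.09 -0.58]
blue 147 [0.485 0.038 0.036] [ 0.484 -0.045  0.036] dir -90.5
green 132 [ 0.485 -0.202  0.036] [ 0.494 -0.283  0.036] dir -83.3
red 183 [ 0.475 -0.405  0.036] [ 0.474 -0.49   0.036] dir -90.5
gratin [0.485 0.094 0.036]
gratin [ 0.478 -0.147  0.036]
gratin [ 0.476 -0.348  0.036]
```

>>> play_rows:
  targets:
    - {"translation": [0.2,-0.9,0],"yaw": 0,"claw": 1}
    - {"translation": [0.2,-0.9,0],"yaw": 0,"claw": 1}
    - {"translation": [0.2,-0.9,-0.5],"yaw": 0,"claw": 1}
    - {"translation": [0.2,-0.9,-0.9],"yaw": 0,"claw": 1}
    - {"translation": [0,-0.6,-0.9],"yaw": 0,"claw": 1}
    - {"translation": [0,0,-0.9],"yaw": 0,"claw": 1}
    - {"translation": [0,0,0],"yaw": 0,"claw": 1}
    - {"translation": [0,0,0],"yaw": 0,"claw": 1}

```text
time: 5.5
tool_pos: [0.4341, 0.2748, 0.1383]
ee_rot: [-3.131, -0.239, 0.031]
ft_force: [-0.1, -0.1, 0.5]
finger_gap: 0.999
```

```bash
cat > yaw.py <<'E'
from meas import *
def st():
    s=readout.sense(); R=cv2.Rodrigues(np.array(s['ee_rot'],float))[0]; a=np.degrees(np.arctan2(R[1,0],R[0,0]))
    print('t',s['time'].round(2),'tcp',s['tool_pos'].round(4),'toolx',a.round(1),'f',s['ft_force'].round(1),'gap',s['finger_gap'].round(3)); return s
E
python3 - <<'E'
from yaw import *
st(); c=cam('wrist'); snap('wrist','w2.png'); print(proj(c,(.435,.277,.052)))
E
```

```text
Traceback (most recent call last):
  File "yaw.py", line 4, in st
    print('t',s['time'].round(2),'tcp',s['tool_pos'].round(4),'toolx',a.round(1),'f',s['ft_force'].round(1),'gap',s['finger_gap'].round(3)); return s
              ^^^^^^^^^^^^^^^
AttributeError: 'float' object has no attribute 'round'
```

```bash
sed -i "s/s\['time'\].round(2)/s['time']/; s/s\['finger_gap'\].round(3)/s['finger_gap']/" yaw.py
python3 - <<'E'
from yaw import *
st(); c=cam('wrist'); im=snap('wrist','w2.png'); print(proj(c,(.435,.277,.052)))
for b in blobs(((lambda h:(h[:,:,0]>22)&(h[:,:,0]<33)&(h[:,:,1]>180)&(h[:,:,2]>120))(cv2.cvtColor(im,cv2.COLOR_RGB2HSV))),(0,0,640,480),300):
    print(b[0],b[1],[ray(c,q,.052).round(4) for q in cv2.boxPoints(b[2])])
E
```

```text
t 5.5 tcp [0.4341 0.2748 0.1383] toolx 8.7 f [-0.1 -0.1  0.5] gap 0.9989408033279854
[328.98786099 237.64535106]
[328.14873201 187.94311172] 2918 [array([0.4268, 0.2624, 0.052 ]), array([0.4183, 0.3479, 0.052 ]), array([0.4316, 0.3493, 0.052 ]), array([0.4417, 0.264 , 0.052 ])]
```

View pics/w2.png

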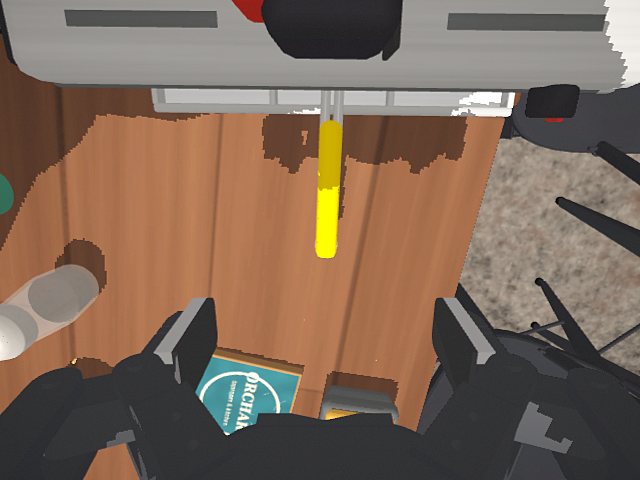

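```bash
python3 - <<'E'
from yaw import *
c=cam('wrist')
im=cv2.imread('pics/w2.png'); cv2.imwrite('pics/w2c.png',cv2.resize(im[80:125,140:530],None,fx=2,fy=6,interpolation=cv2.INTER_CUBIC))
for uv in[(153,110),(513,115),(276,106),(389,106)]: print(uv,ray(c,uv,.026).round(4))
E
```

```text
(153, 110) [0.3081 0.3375 0.026 ]
(513, 115) [0.5404 0.3701 0.026 ]
(276, 106) [0.3879 0.3522 0.026 ]
(389, 106) [0.4603 0.3634 0.026 ]
```

>>> play_rows:
  targets:
    - {"translation": [-0.1,0.4,-0.5],"yaw": -0.35,"claw": 1}
    - {"translation": [0,0,-0.7],"yaw": 0,"claw": 1}
    - {"translation": [0,0,-0.7],"yaw": 0,"claw": 1}
    - {"translation": [0,0,-0.7],"yaw": 0,"claw": 1}
    - {"translation": [0,0,-0.7],"yaw": 0,"claw": 1}
    - {"translation": [0,0,-0.5],"yaw": 0,"claw": 1}
    - {"translation": [0,0,0],"yaw": 0,"claw": 1}
    - {"translation": [0,0,0],"yaw": 0,"claw": 1}

```text
time: 6.35
tool_pos: [0.4353, 0.2943, 0.0479]
ee_rot: [-3.124, -0.19, 0.014]
ft_force: [0.3, -0.6, 0.2]
finger_gap: 1.003
```

View pics/w2c.png

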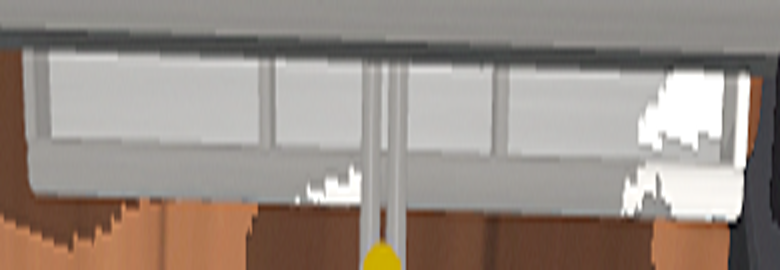

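>>> play_rows:
  targets:
    - {"translation": [-0.18,-0.36,-0.45],"yaw": 0,"claw": 1}
    - {"translation": [0,0,-0.45],"yaw": 0,"claw": 1}
    - {"translation": [0,0,0],"yaw": 0,"claw": 1}
    - {"translation": [0,0,0],"yaw": 0,"claw": 1}

```text
time: 6.75
tool_pos: [0.433, 0.2877, 0.0278]
ee_rot: [-3.12, -0.19, 0.007]
ft_force: [-0.4, -0.3, -0.0]
finger_gap: 1.003
```

>>> play_rows:
  targets:
    - {"translation": [-0.08,0,-0.05],"yaw": 0,"claw": -1}
    - {"translation": [0,0,0],"yaw": 0,"claw": -1}
    - {"translation": [0,0,0],"yaw": 0,"claw": -1}
    - {"translation": [0,0,0],"yaw": 0,"claw": -1}
    - {"translation": [0,0,0],"yaw": 0,"claw": -1}
    - {"translation": [0,0,0],"yaw": 0,"claw": -1}
    - {"translation": [0,0,0],"yaw": 0,"claw": -1}
    - {"translation": [0,0,0],"yaw": 0,"claw": -1}

```text
time: 7.55
tool_pos: [0.432, 0.2892, 0.0281]
ee_rot: [-3.118, -0.191, 0.004]
ft_force: [0.1, 0.6, -0.0]
finger_gap: 0.146
```

>>> play_rows:
  targets:
    - {"translation": [0,0,0.4],"yaw": 0,"claw": -1}
    - {"translation": [0,0,0.4],"yaw": 0,"claw": -1}
    - {"translation": [0,0,0.2],"yaw": 0,"claw": -1}
    - {"translation": [0,0,0],"yaw": 0,"claw": -1}

```text
time: 7.95
tool_pos: [0.4318, 0.2887, 0.0552]
ee_rot: [-3.118, -0.191, 0.005]
ft_force: [-0.1, 0.0, -2.0]
finger_gap: 0.154
```

>>> play_rows:
  targets:
    - {"translation": [0.06,-0.5,0],"yaw": 0,"claw": -1}
    - {"translation": [0.09,-0.7,0],"yaw": 0,"claw": -1}
    - {"translation": [0.09,-0.8,0],"yaw": 0,"claw": -1}
    - {"translation": [0.09,-0.8,0],"yaw": 0,"claw": -1}
    - {"translation": [0.09,-0.8,0],"yaw": 0,"claw": -1}
    - {"translation": [0.09,-0.8,0],"yaw": 0,"claw": -1}
    - {"translation": [0.09,-0.8,0],"yaw": 0,"claw": -1}
    - {"translation": [0,-0.7,0],"yaw": 0,"claw": -1}

```text
time: 8.75
tool_pos: [0.4455, 0.1316, 0.0546]
ee_rot: [-3.119, -0.195, 0.006]
ft_force: [-0.1, 0.4, -1.4]
finger_gap: 0.15
```

>>> play_rows:
  targets:
    - {"translation": [-0.3,-0.85,0],"yaw": 0,"claw": -1}
    - {"translation": [-0.3,-0.85,0],"yaw": 0,"claw": -1}
    - {"translation": [-0.3,-0.85,0],"yaw": 0,"claw": -1}
    - {"translation": [-0.3,-0.85,0],"yaw": 0,"claw": -1}
    - {"translation": [-0.3,-0.85,0],"yaw": 0,"claw": -1}
    - {"translation": [-0.3,-0.85,0],"yaw": 0,"claw": -1}
    - {"translation": [-0.2,-0.8,0],"yaw": 0,"claw": -1}
    - {"translation": [0,0,0],"yaw": 0,"claw": -1}

```text
time: 9.55
tool_pos: [0.3893, -0.0314, 0.0539]
ee_rot: [-3.123, -0.181, 0.008]
ft_force: [1.0, -0.2, -1.7]
finger_gap: 0.151
```

```bash
python3 - <<'E'
from yaw import *
st(); a=snap('top'); b=snap('side'); w=snap('wrist')
im=np.hstack([cv2.resize(a[190:300,230:400],(510,330)),cv2.resize(b[200:310,240:400],(480,330))]); 
cv2.imwrite('pics/y1.png',cv2.resize(im,(792,264))[:,:,::-1])
c=cam('top'); h=cv2.cvtColor(a,cv2.COLOR_RGB2HSV).astype(int)
E
```

```text
t 9.55 tcp [ 0.3893 -0.0314  0.0539] toolx 6.6 f [ 1.  -0.2 -1.7] gap 0.15129696091710934
```

View pics/y1.png

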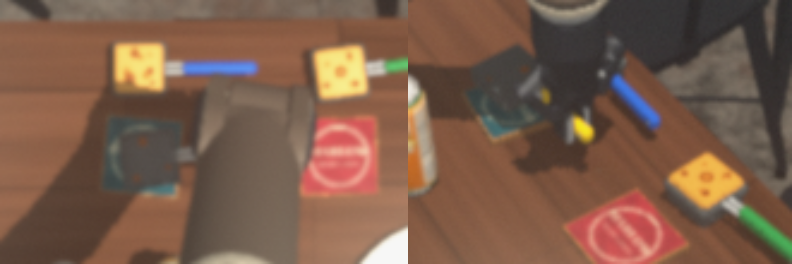

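Top crop: the dish lies over the teal coaster, about 10 mm short in x and y. I correct that and lower.

>>> play_rows:
  targets:
    - {"translation": [0.35,0.4,0],"yaw": 0,"claw": -1}
    - {"translation": [0,0,-0.4],"yaw": 0,"claw": -1}
    - {"translation": [0,0,-0.4],"yaw": 0,"claw": -1}
    - {"translation": [0,0,0],"yaw": 0,"claw": -1}

```text
time: 10.1
tool_pos: [0.4017, -0.0145, 0.0321]
ee_rot: [-3.12, -0.195, 0.004]
ft_force: [-0.0, 0.1, -0.7]
finger_gap: 0.15
```

>>> play_rows:
  targets:
    - {"translation": [-0.15,-0.25,-0.2],"yaw": 0,"claw": -1}
    - {"translation": [0,0,-0.15],"yaw": 0,"claw": -1}
    - {"translation": [0,0,0],"yaw": 0,"claw": -1}

```text
time: 10.4
tool_pos: [0.397, -0.0212, 0.022]
ee_rot: [-3.12, -0.196, 0.007]
ft_force: [0.3, 3.9, 4.5]
finger_gap: 0.152
```

Contact on the coaster. Release and rise, then look.

>>> play_rows:
  targets:
    - {"translation": [0,0,0.04],"yaw": 0,"claw": 0}
    - {"translation": [0,0,0],"yaw": 0,"claw": 0.3}
    - {"translation": [0,0,0],"yaw": 0,"claw": 0.3}
    - {"translation": [0,0,0.6],"yaw": 0,"claw": 0.3}
    - {"translation": [0,0,0.9],"yaw": 0,"claw": 0.5}
    - {"translation": [0.3,0,0.9],"yaw": -0.4,"claw": 1}
    - {"translation": [0.9,0,0.6],"yaw": -0.4,"claw": 1}
    - {"translation": [0.9,0,0],"yaw": -0.4,"claw": 1}

```text
time: 11.2
tool_pos: [0.4474, -0.0217, 0.1015]
ee_rot: [-3.125, 0.009, 0.01]
ft_force: [-0.4, 0.2, 0.2]
finger_gap: 1.0
```

>>> play_rows:
  targets:
    - {"translation": [0.9,0,0],"yaw": 0,"claw": 1}
    - {"translation": [0.3,0,0],"yaw": 0,"claw": 1}
    - {"translation": [0,0,0],"yaw": 0,"claw": 1}

```text
time: 11.5
tool_pos: [0.481, -0.0213, 0.1028]
ee_rot: [-3.125, 0.01, 0.004]
ft_force: [-1.0, -0.4, 0.7]
finger_gap: 1.003
```

```bash
python3 - <<'E'
from yaw import *
st(); b=snap('side'); c=cam('wrist'); w=snap('wrist')
cv2.imwrite('pics/b1.png',np.hstack([cv2.resize(w,(440,330)),cv2.resize(b[190:310,240:380],(350,330))])[:,:,::-1])
h=cv2.cvtColor(w,cv2.COLOR_RGB2HSV).astype(int)
m=(abs(h[:,:,0]-110)<14)&(h[:,:,1]>130)&(h[:,:,2]>80)
for b in blobs(m,(0,0,640,480),400): print(b[0],b[1],[ray(c,q,.038).round(4) for q in cv2.boxPoints(b[2])])
for b in blobs((h[:,:,0]>20)&(h[:,:,0]<33)&(h[:,:,1]>180)&(h[:,:,2]>120),(0,0,640,480),300): print('yel',b[0],b[1],[ray(c,q,.047).round(4) for q in cv2.boxPoints(b[2])])
E
```

```text
t 11.5 tcp [ 0.481  -0.0213  0.1028] toolx -0.4 f [-1.  -0.4  0.7] gap 1.0031125994252026
[333.49372897 213.1085959 ] 3269 [array([0.479 , 0.0429, 0.038 ]), array([0.4921, 0.0428, 0.038 ]), array([ 0.4929, -0.043 ,  0.038 ]), array([ 0.4783, -0.043 ,  0.038 ])]
yel [175.80935252 222.93956835] 4170 [array([0.3851, 0.0377, 0.047 ]), array([0.4009, 0.0413, 0.047 ]), array([ 0.4124, -0.0434,  0.047 ]), array([ 0.3947, -0.048 ,  0.047 ])]
```

View pics/b1.png

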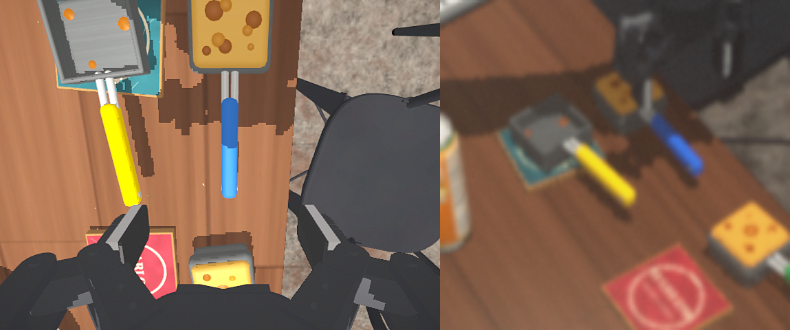

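>>> play_rows:
  targets:
    - {"translation": [0.18,0,-0.5],"yaw": 0,"claw": 1}
    - {"translation": [0,0,-0.7],"yaw": 0,"claw": 1}
    - {"translation": [0,0,-0.7],"yaw": 0,"claw": 1}
    - {"translation": [0,0,-0.6],"yaw": 0,"claw": 1}
    - {"translation": [0,0,0],"yaw": 0,"claw": 1}
    - {"translation": [0,0,0],"yaw": 0,"claw": 1}

```text
time: 12.2
tool_pos: [0.4789, -0.0216, 0.0345]
ee_rot: [-3.124, 0.011, 0.014]
ft_force: [-0.2, -0.9, 0.1]
finger_gap: 0.999
```

>>> play_rows:
  targets:
    - {"translation": [0.3,0,-0.4],"yaw": 0,"claw": 1}
    - {"translation": [0,0,-0.35],"yaw": 0,"claw": 1}
    - {"translation": [0,0,0],"yaw": 0,"claw": 1}

```text
time: 12.5
tool_pos: [0.4877, -0.0215, 0.0152]
ee_rot: [-3.124, 0.01, 0.011]
ft_force: [0.2, 0.2, 0.5]
finger_gap: 1.0
```

>>> play_rows:
  targets:
    - {"translation": [0,0,0],"yaw": 0,"claw": -1}
    - {"translation": [0,0,0],"yaw": 0,"claw": -1}
    - {"translation": [0,0,0],"yaw": 0,"claw": -1}
    - {"translation": [0,0,0],"yaw": 0,"claw": -1}
    - {"translation": [0,0,0],"yaw": 0,"claw": -1}
    - {"translation": [0,0,0],"yaw": 0,"claw": -1}
    - {"translation": [0,0,0],"yaw": 0,"claw": -1}

```text
time: 13.2
tool_pos: [0.4883, -0.0215, 0.0162]
ee_rot: [-3.124, 0.01, 0.008]
ft_force: [0.6, -1.6, 0.0]
finger_gap: 0.151
```

>>> play_rows:
  targets:
    - {"translation": [0,0,0.5],"yaw": 0,"claw": -1}
    - {"translation": [0,0,0.6],"yaw": 0,"claw": -1}
    - {"translation": [0,0.3,0.5],"yaw": 0,"claw": -1}
    - {"translation": [0.2,0.7,0],"yaw": 0.35,"claw": -1}
    - {"translation": [0.2,0.8,0],"yaw": 0.35,"claw": -1}
    - {"translation": [0.2,0.8,0],"yaw": 0.35,"claw": -1}
    - {"translation": [0.2,0.8,0],"yaw": 0.35,"claw": -1}
    - {"translation": [0.2,0.8,0],"yaw": 0.1,"claw": -1}

```text
time: 14.0
tool_pos: [0.5136, 0.0909, 0.06]
ee_rot: [-3.114, -0.253, 0.01]
ft_force: [1.0, -0.1, -1.7]
finger_gap: 0.147
```

>>> play_rows:
  targets:
    - {"translation": [0.2,0.8,0],"yaw": 0,"claw": -1}
    - {"translation": [0.2,0.8,0],"yaw": 0,"claw": -1}
    - {"translation": [0.1,0.8,0],"yaw": 0,"claw": -1}
    - {"translation": [0,0.6,0],"yaw": 0,"claw": -1}
    - {"translation": [0,0,0],"yaw": 0,"claw": -1}

```text
time: 14.5
tool_pos: [0.5253, 0.1809, 0.0588]
ee_rot: [-3.109, -0.282, 0.012]
ft_force: [-0.3, -0.4, -1.7]
finger_gap: 0.152
```

```bash
python3 - <<'E'
from yaw import *
s=st(); c=cam('wrist'); snap('wrist','b2.png')
T=np.array(s['tool_pos']); E=(T[2]-.0162)
for o in [(.4185,.398)]:
  R=np.array([[-.139,-.990],[.990,-.139]])
  for g in[(-.045,-.1135),(-.045,-.0405),(-.045,.0405)]: print(g,proj(c,[*(np.array(o)+R@np.array(g)),.026]))
E
```

```text
t 14.5 tcp [0.5253 0.1809 0.0588] toolx 10.4 f [-0.3 -0.4 -1.7] gap 0.15210544506379037
(-0.045, -0.1135) [ 447.11363855 -180.47621444]
(-0.045, -0.0405) [ 251.48533036 -189.91365553]
(-0.045, 0.0405) [  32.95665312 -200.45584922]
```

View pics/b2.png

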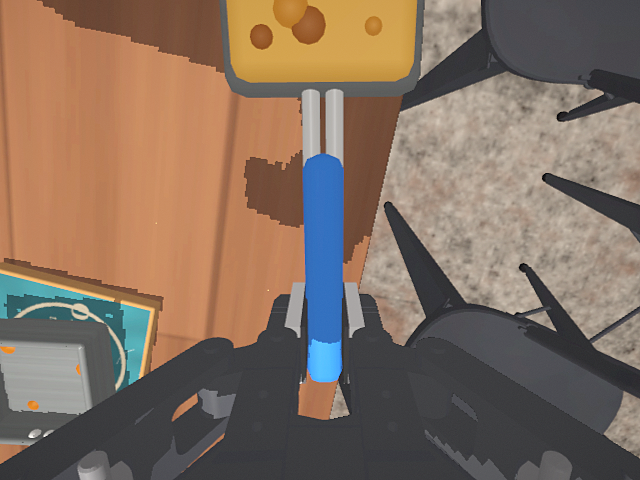

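>>> play_rows:
  targets:
    - {"translation": [0.05,0,0],"yaw": -0.4,"claw": -1}
    - {"translation": [-0.08,0.6,0],"yaw": 0,"claw": -1}
    - {"translation": [-0.1,0.7,0],"yaw": 0,"claw": -1}
    - {"translation": [-0.1,0.7,0],"yaw": 0,"claw": -1}
    - {"translation": [-0.08,0.5,0],"yaw": 0,"claw": -1}
    - {"translation": [0,0,0],"yaw": 0,"claw": -1}

```text
time: 15.15
tool_pos: [0.5158, 0.2416, 0.0584]
ee_rot: [-3.117, -0.213, 0.015]
ft_force: [-0.8, 0.9, -2.1]
finger_gap: 0.149
```

```bash
cat > pan.py <<'E'
from yaw import *
def pan(hue,dh=14,off=.016,wmin=130):
    """handle in wrist view -> pan origin; off = TCP z with the pan's underside at z=0"""
    s=st(); c=cam('wrist'); w=snap('wrist'); h=cv2.cvtColor(w,cv2.COLOR_RGB2HSV).astype(int)
    m=(abs((h[:,:,0]-hue+90)%180-90)<dh)&(h[:,:,1]>wmin)&(h[:,:,2]>60)
    b=max(blobs(m,(0,0,640,480),400),key=lambda b:b[1]); z=s['tool_pos'][2]-off+.038
    P=np.array([ray(c,q,z) for q in cv2.boxPoints(b[2])]); P=P[np.argsort(P[:,1])]
    lo,hi=P[:2].mean(0),P[2:].mean(0); d=(hi-lo)[:2]; L=np.linalg.norm(d); d/=L
    a=np.degrees(np.arctan2(d[1],d[0])); o=lo[:2]+.141*d; o2=hi[:2]+.052*d
    print('handle',lo.round(4),hi.round(4),'len',L.round(4),'ang',a.round(1),'origin',o.round(4),o2.round(4))
    O=np.array([.4185,.398]); ax=np.array([-.139,.990]); ay=np.array([-.990,-.139]); print('in grill',((o-O)@ax).round(4),((o-O)@ay).round(4))
    return w,c
E
python3 -c "
from pan import *
pan(110)"
```

```text
t 15.15 tcp [0.5158 0.2416 0.0584] toolx 7.8 f [-0.8  0.9 -2.1] gap 0.14901487716195716
handle [0.5182 0.2209 0.0804] [0.5066 0.3057 0.0804] len 0.0856 ang 97.8 origin [0.4991 0.3606] [0.4996 0.3572]
in grill -0.0483 -0.0746
```

>>> play_rows:
  targets:
    - {"translation": [-0.05,0.7,0],"yaw": 0,"claw": -1}
    - {"translation": [-0.06,0.7,0],"yaw": 0,"claw": -1}
    - {"translation": [-0.04,0.4,0],"yaw": 0,"claw": -1}
    - {"translation": [0,0,0],"yaw": 0,"claw": -1}

```text
time: 15.6
tool_pos: [0.5124, 0.2864, 0.0584]
ee_rot: [-3.119, -0.208, 0.015]
ft_force: [0.3, 0.7, -1.3]
finger_gap: 0.144
```

```bash
python3 -c "
from pan import *
pan(110)"
```

```text
t 15.6 tcp [0.5124 0.2864 0.0584] toolx 7.6 f [ 0.3  0.7 -1.3] gap 0.14419701180744696
handle [0.5147 0.2657 0.0804] [0.5034 0.3506 0.0804] len 0.0856 ang 97.6 origin [0.4961 0.4055] [0.4966 0.4021]
in grill -0.0034 -0.0779
```

>>> play_rows:
  targets:
    - {"translation": [0,0.1,-0.4],"yaw": 0,"claw": -1}
    - {"translation": [0,0,-0.4],"yaw": 0,"claw": -1}
    - {"translation": [0,0,-0.2],"yaw": 0,"claw": -1}
    - {"translation": [0,0,0],"yaw": 0,"claw": -1}

```text
time: 16.05
tool_pos: [0.5127, 0.2861, 0.0307]
ee_rot: [-3.122, -0.204, 0.015]
ft_force: [-0.2, 0.3, -0.2]
finger_gap: 0.149
```

>>> play_rows:
  targets:
    - {"translation": [0,0,0.03],"yaw": 0,"claw": 0}
    - {"translation": [0,0,0],"yaw": 0,"claw": 0.2}
    - {"translation": [0,0,0],"yaw": 0,"claw": 0.2}
    - {"translation": [0,0,0.6],"yaw": 0,"claw": 0.2}
    - {"translation": [0,-0.3,0.9],"yaw": 0,"claw": 0.2}
    - {"translation": [0,-0.7,0.9],"yaw": 0,"claw": 1}
    - {"translation": [0,-0.9,0.9],"yaw": 0,"claw": 1}
    - {"translation": [0,-0.9,0.5],"yaw": 0,"claw": 1}

```text
time: 16.85
tool_pos: [0.5125, 0.217, 0.1334]
ee_rot: [-3.119, -0.211, 0.014]
ft_force: [0.6, -0.8, -0.0]
finger_gap: 1.001
```

```bash
python3 -c "
from pan import *
pan(110,off=-.058)"
```

```text
t 16.85 tcp [0.5125 0.217  0.1334] toolx 7.7 f [ 0.6 -0.8 -0. ] gap 1.000904907825542
handle [0.5061 0.2851 0.2294] [0.5035 0.3027 0.2294] len 0.0178 ang 98.5 origin [0.4853 0.4245] [0.4958 0.3541]
in grill 0.017 -0.0698
```

>>> play_rows:
  targets:
    - {"translation": [0,-1,0],"yaw": 0,"claw": 1}
    - {"translation": [0,-1,0],"yaw": 0,"claw": 1}
    - {"translation": [0,-1,0],"yaw": 0,"claw": 1}
    - {"translation": [-0.1,-1,0],"yaw": 0,"claw": 1}
    - {"translation": [-0.1,-1,0],"yaw": 0,"claw": 1}
    - {"translation": [-0.1,-1,0],"yaw": 0,"claw": 1}
    - {"translation": [-0.1,-1,0],"yaw": 0,"claw": 1}
    - {"translation": [-0.1,-1,0],"yaw": 0,"claw": 1}

```text
time: 17.7
tool_pos: [0.5039, 0.0087, 0.1476]
ee_rot: [-3.113, -0.207, -0.014]
ft_force: [-0.7, -0.0, -0.4]
finger_gap: 1.001
```

>>> play_rows:
  targets:
    - {"translation": [-0.1,-1,0],"yaw": 0,"claw": 1}
    - {"translation": [-0.1,-1,0],"yaw": 0,"claw": 1}
    - {"translation": [-0.1,-1,0],"yaw": 0,"claw": 1}
    - {"translation": [0,-1,0],"yaw": 0,"claw": 1}
    - {"translation": [0,-1,0],"yaw": 0,"claw": 1}
    - {"translation": [0,-1,0],"yaw": 0,"claw": 1}
    - {"translation": [0,-1,0],"yaw": 0,"claw": 1}
    - {"translation": [0,0,0],"yaw": 0,"claw": 1}

```text
time: 18.5
tool_pos: [0.4971, -0.1775, 0.1583]
ee_rot: [-3.114, -0.198, -0.034]
ft_force: [-0.3, -0.4, -0.7]
finger_gap: 0.996
```

>>> play_rows:
  targets:
    - {"translation": [-0.1,-0.9,-0.4],"yaw": 0,"claw": 1}
    - {"translation": [-0.1,-0.9,-0.5],"yaw": 0,"claw": 1}
    - {"translation": [0,-0.9,-0.5],"yaw": 0,"claw": 1}
    - {"translation": [0,-0.7,-0.5],"yaw": 0,"claw": 1}
    - {"translation": [0,0,0],"yaw": 0,"claw": 1}
    - {"translation": [0,0,0],"yaw": 0,"claw": 1}

```text
time: 19.1
tool_pos: [0.4947, -0.2623, 0.1155]
ee_rot: [-3.112, -0.2, -0.047]
ft_force: [0.3, -0.1, -0.6]
finger_gap: 1.002
```

```bash
python3 -c "
from pan import *
s=readout.sense()
w,c=pan(63,off=s['tool_pos'][2],wmin=90)"
```

```text
t 19.1 tcp [ 0.4947 -0.2623  0.1155] toolx 7.3 f [ 0.3 -0.1 -0.6] gap 1.0017082703834568
handle [ 0.4952 -0.2826  0.038 ] [ 0.4847 -0.1974  0.038 ] len 0.0858 ang 97.1 origin [ 0.4779 -0.1426] [ 0.4783 -0.1458]
in grill -0.5435 0.0164
```

>>> play_rows:
  targets:
    - {"translation": [-0.05,0,-0.7],"yaw": 0,"claw": 1}
    - {"translation": [0,0,-0.8],"yaw": 0,"claw": 1}
    - {"translation": [0,0,-0.8],"yaw": 0,"claw": 1}
    - {"translation": [0,0,-0.5],"yaw": 0,"claw": 1}
    - {"translation": [0,0,0],"yaw": 0,"claw": 1}
    - {"translation": [0,0,0],"yaw": 0,"claw": 1}

```text
time: 19.75
tool_pos: [0.4985, -0.2556, 0.0492]
ee_rot: [-3.11, -0.214, -0.061]
ft_force: [0.4, -0.6, 0.5]
finger_gap: 1.002
```

>>> play_rows:
  targets:
    - {"translation": [-0.25,-0.25,-0.4],"yaw": -0.1,"claw": 1}
    - {"translation": [-0.05,0,-0.5],"yaw": 0,"claw": 1}
    - {"translation": [0,0,-0.35],"yaw": 0,"claw": 1}
    - {"translation": [0,0,0],"yaw": 0,"claw": 1}

```text
time: 20.15
tool_pos: [0.4915, -0.2628, 0.0176]
ee_rot: [-3.113, -0.197, -0.066]
ft_force: [-0.5, -0.3, 0.3]
finger_gap: 1.0
```

>>> play_rows:
  targets:
    - {"translation": [0,0,0],"yaw": 0,"claw": -1}
    - {"translation": [0,0,0],"yaw": 0,"claw": -1}
    - {"translation": [0,0,0],"yaw": 0,"claw": -1}
    - {"translation": [0,0,0],"yaw": 0,"claw": -1}
    - {"translation": [0,0,0],"yaw": 0,"claw": -1}
    - {"translation": [0,0,0],"yaw": 0,"claw": -1}
    - {"translation": [0,0,0.5],"yaw": 0,"claw": -1}
    - {"translation": [0,0,0.6],"yaw": 0,"claw": -1}

```text
time: 20.95
tool_pos: [0.4905, -0.2625, 0.0453]
ee_rot: [-3.112, -0.196, -0.062]
ft_force: [0.1, -0.2, -1.4]
finger_gap: 0.15
```

>>> play_rows:
  targets:
    - {"translation": [0,0.3,0.7],"yaw": 0,"claw": -1}
    - {"translation": [0,0.6,0.6],"yaw": 0,"claw": -1}
    - {"translation": [0,0.8,0],"yaw": 0,"claw": -1}
    - {"translation": [0,0.8,0],"yaw": 0,"claw": -1}
    - {"translation": [0,0.8,0],"yaw": 0,"claw": -1}
    - {"translation": [0,0.8,0],"yaw": 0,"claw": -1}
    - {"translation": [0,0.8,0],"yaw": 0,"claw": -1}
    - {"translation": [0,0.8,0],"yaw": 0,"claw": -1}

```text
time: 21.75
tool_pos: [0.4911, -0.1204, 0.0877]
ee_rot: [-3.117, -0.186, -0.074]
ft_force: [0.3, 0.2, -2.2]
finger_gap: 0.152
```

>>> play_rows:
  targets:
    - {"translation": [0,0.9,0],"yaw": 0,"claw": -1}
    - {"translation": [0,0.9,0],"yaw": 0,"claw": -1}
    - {"translation": [-0.2,0.9,0],"yaw": 0,"claw": -1}
    - {"translation": [-0.2,0.9,0],"yaw": 0,"claw": -1}
    - {"translation": [-0.2,0.9,0],"yaw": 0,"claw": -1}
    - {"translation": [-0.2,0.9,0],"yaw": 0,"claw": -1}
    - {"translation": [-0.2,0.9,0],"yaw": 0,"claw": -1}
    - {"translation": [-0.2,0.9,-0.1],"yaw": 0,"claw": -1}

```text
time: 22.55
tool_pos: [0.4606, 0.0659, 0.0916]
ee_rot: [-3.117, -0.183, -0.083]
ft_force: [-0.1, 0.1, -2.6]
finger_gap: 0.145
```

>>> play_rows:
  targets:
    - {"translation": [-0.2,0.9,-0.3],"yaw": 0,"claw": -1}
    - {"translation": [-0.2,0.9,-0.3],"yaw": 0,"claw": -1}
    - {"translation": [-0.1,0.7,-0.3],"yaw": 0,"claw": -1}
    - {"translation": [0,0.5,0],"yaw": 0,"claw": -1}
    - {"translation": [0,0,0],"yaw": 0,"claw": -1}

```text
time: 23.05
tool_pos: [0.447, 0.1471, 0.072]
ee_rot: [-3.114, -0.19, -0.087]
ft_force: [-0.1, -0.2, -2.0]
finger_gap: 0.147
```

```bash
python3 -c "
from pan import *
w,c=pan(63,wmin=90)"
```

```text
t 23.05 tcp [0.447  0.1471 0.072 ] toolx 7.0 f [-0.1 -0.2 -2. ] gap 0.1465680559656442
handle [0.4483 0.1289 0.094 ] [0.4379 0.2131 0.094 ] len 0.0848 ang 97.0 origin [0.4311 0.2689] [0.4316 0.2647]
in grill -0.1296 0.0055
```

>>> play_rows:
  targets:
    - {"translation": [0.25,0.3,-0.4],"yaw": 0.17,"claw": -1}
    - {"translation": [-0.05,0.7,-0.25],"yaw": 0,"claw": -1}
    - {"translation": [-0.1,0.8,0],"yaw": 0,"claw": -1}
    - {"translation": [-0.1,0.8,0],"yaw": 0,"claw": -1}
    - {"translation": [-0.1,0.7,0],"yaw": 0,"claw": -1}
    - {"translation": [0,0,0],"yaw": 0,"claw": -1}

```text
time: 23.7
tool_pos: [0.4464, 0.2314, 0.0535]
ee_rot: [-3.113, -0.207, -0.088]
ft_force: [-0.4, -0.7, -1.8]
finger_gap: 0.148
```

```bash
python3 -c "
from pan import *
w,c=pan(63,wmin=90)
cv2.imwrite('pics/g2.png',w[:,:,::-1])"
```

```text
t 23.7 tcp [0.4464 0.2314 0.0535] toolx 7.6 f [-0.4 -0.7 -1.8] gap 0.14786609038747087
handle [0.4478 0.2133 0.0755] [0.4365 0.2973 0.0755] len 0.0848 ang 97.6 origin [0.4291 0.3531] [0.4296 0.3489]
in grill -0.046 -0.0042
```

View pics/g2.png

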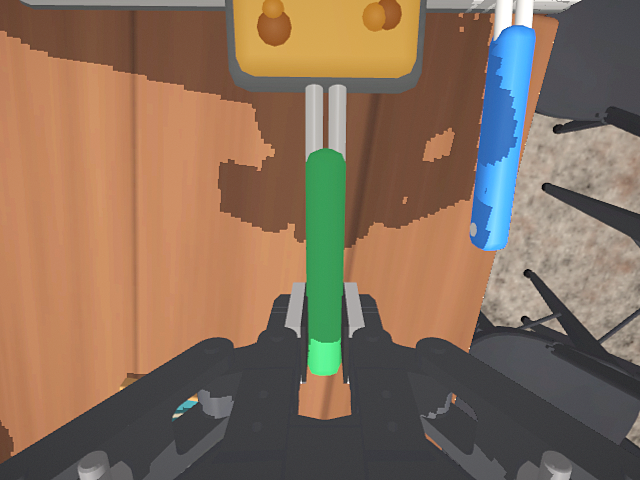

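>>> play_rows:
  targets:
    - {"translation": [-0.14,0.7,0],"yaw": 0.05,"claw": -1}
    - {"translation": [-0.14,0.7,0],"yaw": 0,"claw": -1}
    - {"translation": [-0.12,0.5,0],"yaw": 0,"claw": -1}
    - {"translation": [0,0,0],"yaw": 0,"claw": -1}

```text
time: 24.15
tool_pos: [0.4369, 0.2751, 0.0522]
ee_rot: [-3.117, -0.206, -0.085]
ft_force: [1.0, -0.6, -2.1]
finger_gap: 0.145
```

```bash
python3 -c "
from pan import *
w,c=pan(63,wmin=90)
h=cv2.cvtColor(w,cv2.COLOR_RGB2HSV).astype(int)
m=(abs(h[:,:,0]-107)<14)&(h[:,:,1]>110)&(h[:,:,2]>60)
for b in blobs(m,(400,0,640,400),400): print('blue',b[1],[ray(c,q,.052).round(4) for q in cv2.boxPoints(b[2])])
"
```

```text
t 24.15 tcp [0.4369 0.2751 0.0522] toolx 7.5 f [ 1.  -0.6 -2.1] gap 0.1450496951132622
handle [0.4383 0.257  0.0742] [0.4271 0.3411 0.0742] len 0.0849 ang 97.6 origin [0.4197 0.3967] [0.4203 0.3927]
in grill -0.0014 -0.001
blue 7365 [array([0.5001, 0.2648, 0.052 ]), array([0.4907, 0.3496, 0.052 ]), array([0.5075, 0.3496, 0.052 ]), array([0.5199, 0.2637, 0.052 ])]
```

>>> play_rows:
  targets:
    - {"translation": [0,0.05,-0.4],"yaw": 0,"claw": -1}
    - {"translation": [0,0,-0.4],"yaw": 0,"claw": -1}
    - {"translation": [0,0,-0.05],"yaw": 0,"claw": -1}
    - {"translation": [0,0,0],"yaw": 0,"claw": -1}

```text
time: 24.6
tool_pos: [0.439, 0.2732, 0.0299]
ee_rot: [-3.117, -0.197, -0.088]
ft_force: [-2.5, 1.4, 8.0]
finger_gap: 0.144
```

>>> play_rows:
  targets:
    - {"translation": [0,0,0.02],"yaw": 0,"claw": 0}
    - {"translation": [0,0,0],"yaw": 0,"claw": 0.1}
    - {"translation": [0,0,0],"yaw": 0,"claw": 0.1}
    - {"translation": [0,0,0.6],"yaw": 0,"claw": 0.1}
    - {"translation": [0,-0.3,0.9],"yaw": 0,"claw": 0.1}
    - {"translation": [0,-0.7,0.9],"yaw": 0,"claw": 0.3}
    - {"translation": [0,-0.9,0.9],"yaw": 0,"claw": 1}
    - {"translation": [0,-0.9,0.7],"yaw": 0,"claw": 1}

```text
time: 25.4
tool_pos: [0.4373, 0.2006, 0.1298]
ee_rot: [-3.122, -0.202, -0.081]
ft_force: [0.3, -0.3, 0.8]
finger_gap: 0.957
```

>>> play_rows:
  targets:
    - {"translation": [0.05,-1,0],"yaw": -0.2,"claw": 1}
    - {"translation": [0.05,-1,0],"yaw": -0.2,"claw": 1}
    - {"translation": [0.05,-1,0],"yaw": -0.2,"claw": 1}
    - {"translation": [0.05,-1,0],"yaw": -0.2,"claw": 1}
    - {"translation": [0.05,-1,0],"yaw": -0.2,"claw": 1}
    - {"translation": [0.05,-1,0],"yaw": 0,"claw": 1}
    - {"translation": [0.05,-1,0],"yaw": 0,"claw": 1}
    - {"translation": [0.05,-1,0],"yaw": 0,"claw": 1}

```text
time: 26.2
tool_pos: [0.4479, -0.0071, 0.1333]
ee_rot: [-3.126, -0.032, -0.092]
ft_force: [0.3, 0.5, 0.4]
finger_gap: 1.001
```

>>> play_rows:
  targets:
    - {"translation": [0.05,-1,0],"yaw": 0,"claw": 1}
    - {"translation": [0.05,-1,0],"yaw": 0,"claw": 1}
    - {"translation": [0.05,-1,0],"yaw": 0,"claw": 1}
    - {"translation": [0.05,-1,0],"yaw": 0,"claw": 1}
    - {"translation": [0.05,-1,0],"yaw": 0,"claw": 1}
    - {"translation": [0.05,-1,0],"yaw": 0,"claw": 1}
    - {"translation": [0.05,-1,0],"yaw": 0,"claw": 1}
    - {"translation": [0.05,-1,0],"yaw": 0,"claw": 1}

```text
time: 27.0
tool_pos: [0.4562, -0.2164, 0.1333]
ee_rot: [-3.126, -0.03, -0.093]
ft_force: [0.3, 0.3, 0.7]
finger_gap: 0.999
```

>>> play_rows:
  targets:
    - {"translation": [0.05,-1,0],"yaw": 0,"claw": 1}
    - {"translation": [0.05,-1,0],"yaw": 0,"claw": 1}
    - {"translation": [0.05,-1,0],"yaw": 0,"claw": 1}
    - {"translation": [0.05,-1,0],"yaw": 0,"claw": 1}
    - {"translation": [0.05,-1,0],"yaw": 0,"claw": 1}
    - {"translation": [0,0,0],"yaw": 0,"claw": 1}

```text
time: 27.6
tool_pos: [0.4602, -0.3508, 0.1327]
ee_rot: [-3.128, -0.023, -0.092]
ft_force: [-0.7, 0.2, 0.8]
finger_gap: 1.001
```

```bash
python3 -c "
from pan import *
s=readout.sense()
w,c=pan(2,dh=6,off=s['tool_pos'][2],wmin=150)
t=snap('top'); ct=cam('top'); cv2.imwrite('pics/top2.png',cv2.resize(t[190:300,120:500],(798,231))[:,:,::-1])
for b in blobs(masks(t)['gratin'],(260,200,470,300),80): print('gr',b[1],ray(ct,b[0],.036).round(3))
"
```

```text
t 27.6 tcp [ 0.4602 -0.3508  0.1327] toolx 0.8 f [-0.7  0.2  0.8] gap 1.001469543684065
handle [ 0.4754 -0.4861  0.038 ] [ 0.4756 -0.3947  0.038 ] len 0.0914 ang 89.9 origin [ 0.4756 -0.3451] [ 0.4756 -0.3427]
in grill -0.7436 0.0467
gr 368 [ 0.477 -0.344  0.036]
gr 142 [ 0.395 -0.002  0.036]
```

View pics/top2.png

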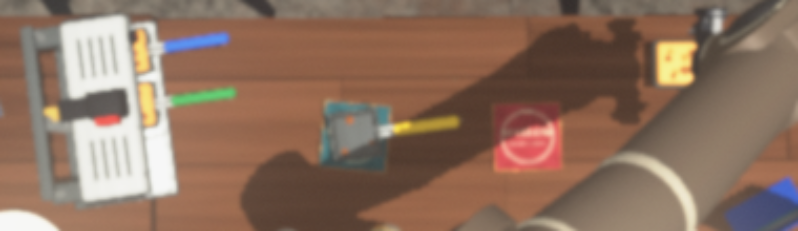

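>>> play_rows:
  targets:
    - {"translation": [0.2,-0.9,0],"yaw": -0.1,"claw": 1}
    - {"translation": [0.15,-0.9,-0.2],"yaw": 0,"claw": 1}
    - {"translation": [0.15,-0.9,-0.4],"yaw": 0,"claw": 1}
    - {"translation": [0.1,-0.9,-0.6],"yaw": 0,"claw": 1}
    - {"translation": [0,-0.8,-0.6],"yaw": 0,"claw": 1}
    - {"translation": [0,0,-0.6],"yaw": 0,"claw": 1}
    - {"translation": [0,0,0],"yaw": 0,"claw": 1}
    - {"translation": [0,0,0],"yaw": 0,"claw": 1}

```text
time: 28.5
tool_pos: [0.4798, -0.4467, 0.0688]
ee_rot: [-3.115, -0.029, -0.091]
ft_force: [0.3, -0.6, 0.1]
finger_gap: 0.997
```

```bash
python3 -c "
from pan import *
s=readout.sense()
w,c=pan(2,dh=6,off=s['tool_pos'][2],wmin=150)
"
```

```text
t 28.5 tcp [ 0.4798 -0.4467  0.0688] toolx 1.0 f [ 0.3 -0.6  0.1] gap 0.9972947091166653
handle [ 0.4766 -0.4866  0.038 ] [ 0.4764 -0.3994  0.038 ] len 0.0872 ang 90.1 origin [ 0.4763 -0.3456] [ 0.4763 -0.3474]
in grill -0.7442 0.0462
```

Target TCP (0.4765, -0.464, 0.017).

>>> play_rows:
  targets:
    - {"translation": [-0.2,-0.6,-0.5],"yaw": -0.1,"claw": 1}
    - {"translation": [0,0,-0.6],"yaw": 0,"claw": 1}
    - {"translation": [0,0,-0.5],"yaw": 0,"claw": 1}
    - {"translation": [0,0,0],"yaw": 0,"claw": 1}
    - {"translation": [0,0,0],"yaw": 0,"claw": 1}

```text
time: 29.05
tool_pos: [0.476, -0.46, 0.0269]
ee_rot: [-3.114, -0.017, -0.094]
ft_force: [0.8, 0.4, -0.1]
finger_gap: 0.997
```

>>> play_rows:
  targets:
    - {"translation": [0,-0.1,-0.4],"yaw": 0,"claw": 1}
    - {"translation": [0,0,0],"yaw": 0,"claw": -1}
    - {"translation": [0,0,0],"yaw": 0,"claw": -1}
    - {"translation": [0,0,0],"yaw": 0,"claw": -1}
    - {"translation": [0,0,0],"yaw": 0,"claw": -1}
    - {"translation": [0,0,0],"yaw": 0,"claw": -1}
    - {"translation": [0,0,0],"yaw": 0,"claw": -1}
    - {"translation": [0,0,0],"yaw": 0,"claw": -1}

```text
time: 29.85
tool_pos: [0.4767, -0.4629, 0.0175]
ee_rot: [-3.115, -0.018, -0.096]
ft_force: [0.6, 0.9, 0.4]
finger_gap: 0.147
```

>>> play_rows:
  targets:
    - {"translation": [0,0,0.5],"yaw": 0,"claw": -1}
    - {"translation": [0,0,0.7],"yaw": 0,"claw": -1}
    - {"translation": [0,0,0.8],"yaw": 0,"claw": -1}
    - {"translation": [0,0.3,0.8],"yaw": 0,"claw": -1}
    - {"translation": [0,0.6,0.8],"yaw": 0,"claw": -1}
    - {"translation": [0,0.8,0.3],"yaw": 0,"claw": -1}
    - {"translation": [0,0.8,0],"yaw": 0.1,"claw": -1}
    - {"translation": [0,0.9,0],"yaw": 0.1,"claw": -1}

```text
time: 30.65
tool_pos: [0.4751, -0.3811, 0.1281]
ee_rot: [-3.121, -0.041, -0.103]
ft_force: [-0.0, -0.0, -1.8]
finger_gap: 0.148
```

>>> play_rows:
  targets:
    - {"translation": [0,0.95,0],"yaw": 0.1,"claw": -1}
    - {"translation": [0,0.95,0],"yaw": 0.1,"claw": -1}
    - {"translation": [0,0.95,0],"yaw": 0.1,"claw": -1}
    - {"translation": [-0.1,0.95,0],"yaw": 0.1,"claw": -1}
    - {"translation": [-0.2,0.95,0],"yaw": 0.1,"claw": -1}
    - {"translation": [-0.2,0.95,0],"yaw": 0.1,"claw": -1}
    - {"translation": [-0.2,0.95,0],"yaw": 0.1,"claw": -1}
    - {"translation": [-0.2,0.95,0],"yaw": 0.1,"claw": -1}

```text
time: 31.45
tool_pos: [0.4535, -0.186, 0.1399]
ee_rot: [-3.116, -0.173, -0.122]
ft_force: [-0.1, -0.0, -2.4]
finger_gap: 0.147
```

>>> play_rows:
  targets:
    - {"translation": [-0.2,0.95,0],"yaw": 0,"claw": -1}
    - {"translation": [-0.2,0.95,0],"yaw": 0,"claw": -1}
    - {"translation": [-0.2,0.95,0],"yaw": 0,"claw": -1}
    - {"translation": [-0.2,0.95,0],"yaw": 0,"claw": -1}
    - {"translation": [-0.2,0.95,0],"yaw": 0,"claw": -1}
    - {"translation": [-0.2,0.95,0],"yaw": 0,"claw": -1}
    - {"translation": [-0.2,0.95,0],"yaw": 0,"claw": -1}
    - {"translation": [-0.2,0.8,0],"yaw": 0,"claw": -1}

```text
time: 32.25
tool_pos: [0.4127, 0.0061, 0.1497]
ee_rot: [-3.111, -0.166, -0.143]
ft_force: [-0.1, -0.3, -2.0]
finger_gap: 0.146
```

```bash
python3 -c "
from pan import *
w,c=pan(2,dh=6,off=.0175,wmin=150)
"
```

```text
t 32.25 tcp [0.4127 0.0061 0.1497] toolx 6.1 f [-0.1 -0.3 -2. ] gap 0.1461549850690035
handle [ 0.4136 -0.0178  0.1702] [0.4043 0.0686 0.1702] len 0.0869 ang 96.1 origin [0.3986 0.1224] [0.3988 0.1203]
in grill -0.27 0.058
```

>>> play_rows:
  targets:
    - {"translation": [-0.2,0.9,0],"yaw": 0.1,"claw": -1}
    - {"translation": [-0.2,0.9,0],"yaw": 0.1,"claw": -1}
    - {"translation": [-0.2,0.9,0],"yaw": 0.1,"claw": -1}
    - {"translation": [-0.2,0.9,-0.3],"yaw": 0,"claw": -1}
    - {"translation": [-0.2,0.9,-0.6],"yaw": 0,"claw": -1}
    - {"translation": [-0.2,0.8,-0.8],"yaw": 0,"claw": -1}
    - {"translation": [-0.1,0.4,-0.9],"yaw": 0,"claw": -1}
    - {"translation": [0,0,-0.9],"yaw": 0,"claw": -1}

```text
time: 33.1
tool_pos: [0.383, 0.1581, 0.0715]
ee_rot: [-3.092, -0.214, -0.168]
ft_force: [0.0, 0.3, -1.5]
finger_gap: 0.147
```

>>> play_rows:
  targets:
    - {"translation": [0,0,0],"yaw": 0,"claw": -1}

```text
time: 33.2
tool_pos: [0.3818, 0.1574, 0.0704]
ee_rot: [-3.094, -0.214, -0.164]
ft_force: [-0.1, -0.6, -1.8]
finger_gap: 0.148
```

```bash
python3 -c "
from pan import *
w,c=pan(2,dh=6,off=.0175,wmin=150)
"
```

```text
t 33.2 tcp [0.3818 0.1574 0.0704] toolx 7.8 f [-0.1 -0.6 -1.8] gap 0.14823293804751886
handle [0.3825 0.1335 0.0909] [0.3707 0.2192 0.0909] len 0.0865 ang 97.8 origin [0.3633 0.2732] [0.3637 0.2707]
in grill -0.1159 0.072
```

>>> play_rows:
  targets:
    - {"translation": [-0.15,0,-0.6],"yaw": 0.03,"claw": -1}
    - {"translation": [-0.12,0.6,-0.1],"yaw": 0,"claw": -1}
    - {"translation": [-0.12,0.8,0],"yaw": 0,"claw": -1}
    - {"translation": [-0.12,0.8,0],"yaw": 0,"claw": -1}
    - {"translation": [-0.1,0.5,0],"yaw": 0,"claw": -1}
    - {"translation": [0,0,0],"yaw": 0,"claw": -1}

```text
time: 33.85
tool_pos: [0.3733, 0.2269, 0.0636]
ee_rot: [-3.086, -0.202, -0.181]
ft_force: [-0.2, 0.5, -2.5]
finger_gap: 0.149
```

```bash
python3 -c "
from pan import *
w,c=pan(2,dh=6,off=.0175,wmin=150)
"
```

```text
t 33.85 tcp [0.3733 0.2269 0.0636] toolx 7.4 f [-0.2  0.5 -2.5] gap 0.14883946510213564
handle [0.3735 0.2029 0.0841] [0.3625 0.2885 0.0841] len 0.0863 ang 97.4 origin [0.3555 0.3427] [0.3558 0.3401]
in grill -0.0459 0.0701
```

>>> play_rows:
  targets:
    - {"translation": [-0.2,0.7,0],"yaw": 0.05,"claw": -1}
    - {"translation": [-0.2,0.7,-0.1],"yaw": 0,"claw": -1}
    - {"translation": [-0.2,0.5,-0.1],"yaw": 0,"claw": -1}
    - {"translation": [0,0,0],"yaw": 0,"claw": -1}

```text
time: 34.3
tool_pos: [0.361, 0.2711, 0.0624]
ee_rot: [-3.084, -0.198, -0.186]
ft_force: [-0.8, 0.0, -2.5]
finger_gap: 0.151
```

```bash
python3 -c "
from pan import *
w,c=pan(2,dh=6,off=.0175,wmin=150)
b=snap('side')[90:220,180:310]
cv2.imwrite('pics/r2.png',np.hstack([cv2.resize(w,(420,400)),cv2.resize(b,(380,400))])[:,:,::-1])
"
```

```text
t 34.3 tcp [0.361  0.2711 0.0624] toolx 7.2 f [-0.8  0.  -2.5] gap 0.15065903582625131
handle [0.3611 0.2471 0.0829] [0.3503 0.3327 0.0829] len 0.0863 ang 97.2 origin [0.3435 0.387 ] [0.3438 0.3843]
in grill -0.0005 0.0758
```

View pics/r2.png

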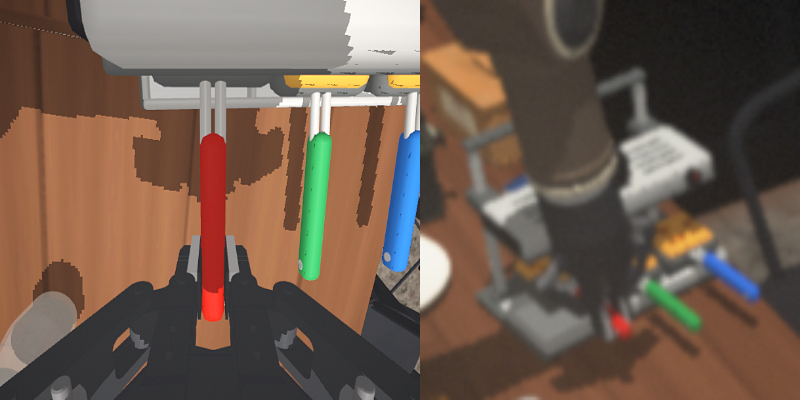

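Red is over its pocket; lower.

>>> play_rows:
  targets:
    - {"translation": [-0.05,0,-0.4],"yaw": 0.03,"claw": -1}
    - {"translation": [-0.03,0,-0.4],"yaw": 0,"claw": -1}
    - {"translation": [0,0,-0.3],"yaw": 0,"claw": -1}
    - {"translation": [0,0,0],"yaw": 0,"claw": -1}

```text
time: 34.8
tool_pos: [0.3607, 0.2668, 0.0333]
ee_rot: [-3.084, -0.194, -0.187]
ft_force: [0.1, 1.2, 0.1]
finger_gap: 0.15
```

>>> play_rows:
  targets:
    - {"translation": [0,0.1,-0.1],"yaw": 0,"claw": -1}
    - {"translation": [0,0,0],"yaw": 0,"claw": 0}
    - {"translation": [0,0,0],"yaw": 0,"claw": 0.1}
    - {"translation": [0,0,0],"yaw": 0,"claw": 0.1}
    - {"translation": [0,0,0.6],"yaw": 0,"claw": 0.1}
    - {"translation": [0,-0.3,0.9],"yaw": 0,"claw": 0.1}
    - {"translation": [0.1,-0.6,0.9],"yaw": 0,"claw": 1}
    - {"translation": [0.2,-0.6,0.9],"yaw": 0,"claw": 1}

```text
time: 35.6
tool_pos: [0.3674, 0.2313, 0.1135]
ee_rot: [-3.088, -0.198, -0.183]
ft_force: [0.8, -0.2, 0.2]
finger_gap: 0.87
```

>>> play_rows:
  targets:
    - {"translation": [0.5,-0.3,0.9],"yaw": 0,"claw": 1}
    - {"translation": [0.7,0,0.9],"yaw": 0,"claw": 1}
    - {"translation": [0.7,0,0.6],"yaw": 0,"claw": 1}
    - {"translation": [0,0,0],"yaw": 0,"claw": 1}

```text
time: 36.0
tool_pos: [0.4172, 0.2226, 0.18]
ee_rot: [-3.082, -0.196, -0.19]
ft_force: [-0.3, -1.0, 0.2]
finger_gap: 0.996
```

```bash
python3 -c "
from yaw import *
s=st(); c=cam('wrist'); w=snap('wrist'); t=snap('top')
print(s['qpos'].round(2))
cv2.imwrite('pics/f1.png',np.hstack([cv2.resize(w,(500,375)),cv2.resize(t[200:300,130:230],(300,375))])[:,:,::-1])
h=cv2.cvtColor(w,cv2.COLOR_RGB2HSV).astype(int)
O=np.array([.4185,.398]); ax=np.array([-.139,.990]); ay=np.array([-.990,-.139])
for n,H,d,S in(('blue',108,14,110),('green',63,14,90),('red',2,6,150)):
    m=(abs((h[:,:,0]-H+90)%180-90)<d)&(h[:,:,1]>S)&(h[:,:,2]>60); m[:100]=0
    for b in blobs(m,(0,0,640,480),600):
        P=np.array([ray(c,q,.052) for q in cv2.boxPoints(b[2])]); P=P[np.argsort(P[:,1])]
        lo,hi=P[:2].mean(0)[:2],P[2:].mean(0)[:2]; u=(hi-lo)/np.linalg.norm(hi-lo); o=lo+.141*u-O
        print(n,b[1],lo.round(3),hi.round(3),'ang',np.degrees(np.arctan2(u[1],u[0])).round(1),'grill',(o@ax).round(4),(o@ay).round(4))
"
```

```text
t 36.0 tcp [0.4172 0.2226 0.18  ] toolx 7.2 f [-0.3 -1.   0.2] gap 0.9958681876272729
[-1.01  0.13  0.44  2.14 -0.06  0.75 -0.41]
blue 1810 [0.512 0.262] [0.503 0.328] ang 97.5 grill -0.0066 -0.0745
green 1772 [0.441 0.253] [0.432 0.318] ang 97.7 grill -0.0057 -0.0023
red 1965 [0.365 0.244] [0.357 0.308] ang 96.7 grill -0.0045 0.0717
```

View pics/f1.png

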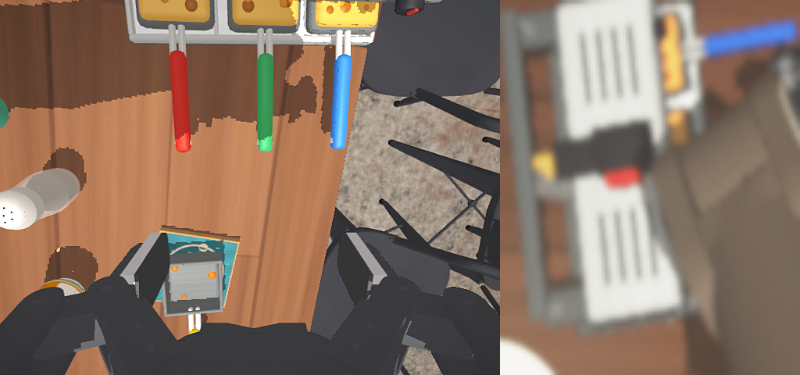

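```bash
python3 -c "
from yaw import *
c=cam('wrist'); print(ray(c,(247,369),.041).round(3), ray(c,(249.6,344),.009).round(3))
t=snap('top');ct=cam('top');h=cv2.cvtColor(t,cv2.COLOR_RGB2HSV).astype(int)
for b in blobs((abs(h[:,:,0]-27)<6)&(h[:,:,1]>150)&(h[:,:,2]>120),(300,235,360,275),25):print('yel',b[1],[ray(ct,q,.046).round(3) for q in cv2.boxPoints(b[2])])
for b in blobs((abs(h[:,:,0]-92)<14)&(h[:,:,1]>90),(260,225,320,285),60):print('teal',b[1],b[2][1],ray(ct,b[2][0],.009).round(3))
"
```

```text
[0.38  0.093 0.041] [0.38  0.097 0.009]
yel 155 [array([0.397, 0.034, 0.046]), array([ 0.407, -0.049,  0.046]), array([ 0.392, -0.051,  0.046]), array([0.382, 0.032, 0.046])]
```

>>> play_rows:
  targets:
    - {"translation": [0,0,0.9],"yaw": 0,"claw": 1}
    - {"translation": [0,0,0.9],"yaw": 0,"claw": 1}
    - {"translation": [0,0.3,0.7],"yaw": 0,"claw": 1}
    - {"translation": [0,0.8,0],"yaw": 0,"claw": 1}
    - {"translation": [0,0.8,0],"yaw": 0,"claw": 1}
    - {"translation": [0,0.8,0],"yaw": 0,"claw": 1}
    - {"translation": [0,0.8,0],"yaw": 0,"claw": 1}
    - {"translation": [0,0.8,0],"yaw": 0,"claw": 1}

```text
time: 36.95
tool_pos: [0.4034, 0.3312, 0.2323]
ee_rot: [-3.097, -0.204, -0.158]
ft_force: [1.0, -0.5, 0.1]
finger_gap: 0.998
```

>>> play_rows:
  targets:
    - {"translation": [0,0.8,0],"yaw": 0,"claw": 1}
    - {"translation": [0,0.7,0],"yaw": 0,"claw": 1}
    - {"translation": [0,0.4,0],"yaw": 0,"claw": 1}
    - {"translation": [0,0,0],"yaw": 0,"claw": 1}
    - {"translation": [0,0,0],"yaw": 0,"claw": 1}

```text
time: 37.45
tool_pos: [0.4015, 0.3863, 0.2292]
ee_rot: [-3.101, -0.213, -0.155]
ft_force: [0.3, -0.3, -0.7]
finger_gap: 1.0
```

>>> play_rows:
  targets:
    - {"translation": [0.74,0.3,0],"yaw": 0.05,"claw": 1}
    - {"translation": [0,0,0],"yaw": 0,"claw": 1}
    - {"translation": [0,0,-0.6],"yaw": 0,"claw": 1}
    - {"translation": [0,0,-0.5],"yaw": 0,"claw": 1}
    - {"translation": [0,0,0],"yaw": 0,"claw": 1}

```text
time: 37.95
tool_pos: [0.4209, 0.3895, 0.2014]
ee_rot: [-3.101, -0.213, -0.154]
ft_force: [0.0, 0.4, 0.4]
finger_gap: 0.999
```

```bash
python3 -c "
from yaw import *
s=st(); c=cam('wrist'); w=snap('wrist'); h=cv2.cvtColor(w,cv2.COLOR_RGB2HSV).astype(int)
for b in blobs(((h[:,:,0]<6)|(h[:,:,0]>174))&(h[:,:,1]>150)&(h[:,:,2]>100),(150,0,500,400),150): print(b[0],b[1],b[2][1],'button',ray(c,b[0],.166).round(4))
"
```

```text
t 37.95 tcp [0.4209 0.3895 0.2014] toolx 7.8 f [0.  0.4 0.4] gap 0.9988156702343919
[272.11207577 271.49092344] 1267 (68.22811889648438, 19.969207763671875) button [0.3975 0.3882 0.166 ]
[222.81119545 332.58823529] 1054 (70.40271759033203, 16.328001022338867) button [0.3752 0.3515 0.166 ]
```

>>> play_rows:
  targets:
    - {"translation": [0,0.15,-0.6],"yaw": 0,"claw": 1}
    - {"translation": [0,0,-0.7],"yaw": 0,"claw": 1}
    - {"translation": [0,0,-0.5],"yaw": 0,"claw": 1}
    - {"translation": [0,0,0],"yaw": 0,"claw": 1}
    - {"translation": [0,0,0],"yaw": 0,"claw": 1}

```text
time: 38.5
tool_pos: [0.4219, 0.3936, 0.1589]
ee_rot: [-3.098, -0.21, -0.158]
ft_force: [-0.1, -0.2, 1.3]
finger_gap: 1.0
```

>>> play_rows:
  targets:
    - {"translation": [-0.06,0.05,-0.32],"yaw": 0,"claw": 1}
    - {"translation": [0,0,0],"yaw": 0,"claw": -1}
    - {"translation": [0,0,0],"yaw": 0,"claw": -1}
    - {"translation": [0,0,0],"yaw": 0,"claw": -1}
    - {"translation": [0,0,0],"yaw": 0,"claw": -1}
    - {"translation": [0,0,0],"yaw": 0,"claw": -1}
    - {"translation": [0,0,0],"yaw": 0,"claw": -1}

```text
time: 39.2
tool_pos: [0.4198, 0.3954, 0.1524]
ee_rot: [-3.097, -0.209, -0.156]
ft_force: [4.1, 3.1, -5.2]
finger_gap: 0.426
```

>>> play_rows:
  targets:
    - {"translation": [0,0,-0.4],"yaw": 0,"claw": -1}
    - {"translation": [0,0,-0.4],"yaw": 0,"claw": -1}
    - {"translation": [0,0,0],"yaw": 0,"claw": -1}

```text
time: 39.5
tool_pos: [0.4198, 0.3954, 0.1308]
ee_rot: [-3.096, -0.21, -0.156]
ft_force: [5.2, 3.4, -6.8]
finger_gap: 0.422
```

Moving freely. 0.0216 down so far; about 0.025 to go.

>>> play_rows:
  targets:
    - {"translation": [0,0,-0.4],"yaw": 0,"claw": -1}
    - {"translation": [0,0,-0.4],"yaw": 0,"claw": -1}
    - {"translation": [0,0,0],"yaw": 0,"claw": -1}

```text
time: 39.8
tool_pos: [0.4198, 0.3954, 0.1073]
ee_rot: [-3.097, -0.21, -0.156]
ft_force: [3.8, 3.6, -5.5]
finger_gap: 0.423
```

>>> play_rows:
  targets:
    - {"translation": [0,0,-0.09],"yaw": 0,"claw": -1}
    - {"translation": [0,0,0],"yaw": 0,"claw": -1}

```text
time: 40.0
tool_pos: [0.4198, 0.3954, 0.1027]
ee_rot: [-3.097, -0.21, -0.156]
ft_force: [4.5, 2.6, -4.1]
finger_gap: 0.431
```

>>> play_rows:
  targets:
    - {"translation": [0,0,0.06],"yaw": 0,"claw": -1}
    - {"translation": [0,0,0],"yaw": 0,"claw": 0.4}
    - {"translation": [0,0,0],"yaw": 0,"claw": 0.4}
    - {"translation": [0,0,0],"yaw": 0,"claw": 1}
    - {"translation": [0,0,0],"yaw": 0,"claw": 1}
    - {"translation": [0,0,0],"yaw": 0,"claw": 1}

```text
time: 40.6
tool_pos: [0.4198, 0.3955, 0.1026]
ee_rot: [-3.097, -0.211, -0.157]
ft_force: [-0.9, 0.0, 0.4]
finger_gap: 0.999
```

>>> play_rows:
  targets:
    - {"translation": [0,0,0.5],"yaw": 0,"claw": 1}
    - {"translation": [0,0,0.8],"yaw": 0,"claw": 1}
    - {"translation": [0,0,0.9],"yaw": 0,"claw": 1}
    - {"translation": [0,-0.2,0.9],"yaw": 0,"claw": 1}
    - {"translation": [0,-0.5,0.9],"yaw": 0,"claw": 1}
    - {"translation": [0,0,0],"yaw": 0,"claw": 1}

```text
time: 41.2
tool_pos: [0.4207, 0.3772, 0.2111]
ee_rot: [-3.096, -0.21, -0.161]
ft_force: [0.6, -0.5, -0.1]
finger_gap: 1.002
```

```bash
python3 -c "
from yaw import *
s=st(); c=cam('wrist'); w=snap('wrist'); b=snap('side')[90:220,180:310]
cv2.imwrite('pics/e1.png',np.hstack([cv2.resize(w,(400,400)),cv2.resize(b,(400,400))])[:,:,::-1])
"
```

```text
t 41.2 tcp [0.4207 0.3772 0.2111] toolx 7.7 f [ 0.6 -0.5 -0.1] gap 1.0022999549997713
```

View pics/e1.png

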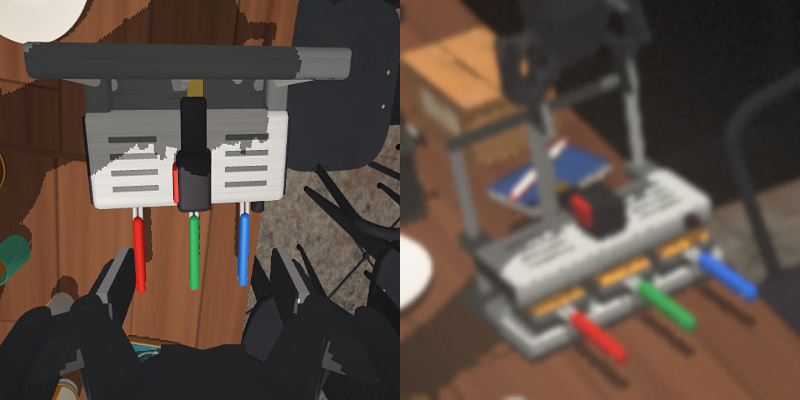

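```bash
python3 -c "
from yaw import *
a=cv2.imread('pics/side0.png')[:,:,::-1].copy(); b=snap('side'); c=cam('side')
for i in(a,b):
    h=cv2.cvtColor(i,cv2.COLOR_RGB2HSV).astype(int); m=((h[:,:,0]<6)|(h[:,:,0]>174))&(h[:,:,1]>150)&(h[:,:,2]>90)
    for q in blobs(m,(225,140,260,175),8): print(q[0].round(2),q[1])
print('px per 10mm z',proj(c,(.40,.39,.126))-proj(c,(.40,.39,.116)))
A=a[120:200,200:300].astype(int);B=b[120:200,200:300].astype(int);print('diff hood area',abs(A-B)[20:50,20:70].mean())
t=snap('top');ct=cam('top');h=cv2.cvtColor(t,cv2.COLOR_RGB2HSV).astype(int)
for q in blobs((abs(h[:,:,0]-27)<6)&(h[:,:,1]>150)&(h[:,:,2]>120),(300,235,360,275),25):print('yel',ray(ct,q[0],.046).round(3))
"
```

```text
[238.24 157.48] 50
[238.66 157.82] 38
px per 10mm z [-0.45261104 -2.8570975 ]
diff hood area 19.80488888888889
yel [ 0.395 -0.008  0.046]
```

```bash
python3 -c "
from yaw import *
a=cv2.imread('pics/w1.png')[:,:,::-1].copy(); b=snap('wrist'); cv2.imwrite('pics/e2.png',np.hstack([cv2.resize(a[160:260,270:370],(400,400)),cv2.resize(b[170:270,250:350],(400,400))])[:,:,::-1])
for i,r in((a,(250,150,360,260)),(b,(250,150,360,270))):
    h=cv2.cvtColor(i,cv2.COLOR_RGB2HSV).astype(int); m=((h[:,:,0]<6)|(h[:,:,0]>174))&(h[:,:,1]>150)&(h[:,:,2]>90)
    for q in blobs(m,r,60): print(q[0].round(1),q[1],q[2][1])
"
```

```text
[292.9 213.7] 593 (46.27040481567383, 13.57689094543457)
[284.9 221.8] 408 (50.15080261230469, 8.845787048339844)
```

View pics/e2.png

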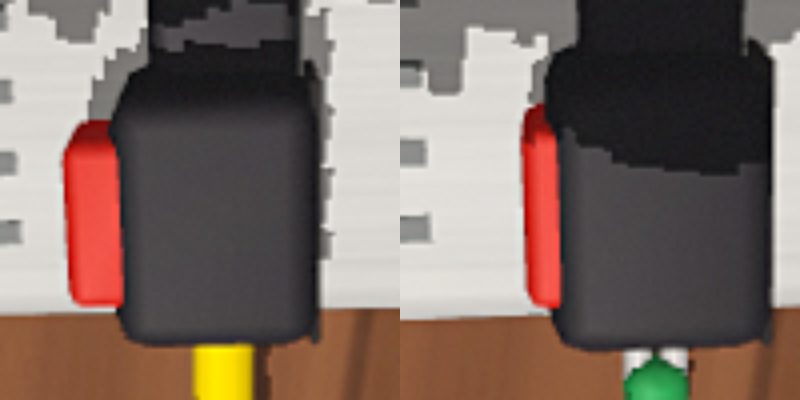

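```bash
python3 -c "
from yaw import *
c=cam('wrist'); print('cam',(-c[1].T@c[2]).round(3))
ay=np.array([-.990,-.139,0]); O=np.array([.4185,.398,0])
for n,u in(('btn outer',250+125/4),('blk left',250+160/4),('blk right',250+368/4)):
    for z in(.128,.116,.104): print(n,z,((ray(c,(u,170+230/4),z)-O)@ay).round(4))
# expected face y in grill: block -18..18 (+btn 8)
for hood in (0,.012,.02,.028):
    top=.130+hood-.028
    P=[O+np.array([-.139,.990,0])*(-.004)+ay*y+[0,0,z] for y,z in((.026,top-.004),(.018,top-.001),(-.018,top-.001),(.018,top-.004))]
    print(hood,[proj(c,p).round(1).tolist() for p in P])
"
```

```text
cam [0.394 0.448 0.349]
btn outer 0.128 0.022
btn outer 0.116 0.0222
btn outer 0.104 0.0224
blk left 0.128 0.0166
blk left 0.116 0.0166
blk left 0.104 0.0165
blk right 0.128 -0.0156
blk right 0.116 -0.0174
blk right 0.104 -0.0192
0 [[275.7, 212.4], [287.4, 213.1], [339.8, 211.8], [287.4, 212.2]]
0.012 [[275.2, 216.5], [287.5, 217.3], [342.4, 215.9], [287.5, 216.2]]
0.02 [[274.9, 219.5], [287.6, 220.3], [344.2, 218.8], [287.6, 219.2]]
0.028 [[274.5, 222.7], [287.7, 223.5], [346.2, 221.9], [287.6, 222.3]]
```

```bash
python3 -c "
from yaw import *
s=st(); a=cv2.imread('pics/side0.png',0); b=cv2.cvtColor(snap('side'),cv2.COLOR_RGB2GRAY)
for (x,y,w,h) in((225,148,40,25),(228,140,30,25),(255,145,28,22),(205,175,30,20)):
    r=cv2.matchTemplate(b[y-25:y+h+25,x-15:x+w+15],a[y:y+h,x:x+w],cv2.TM_CCOEFF_NORMED); _,v,_,l=cv2.minMaxLoc(r); print((x,y),'score',round(v,3),'shift',l[0]-15,l[1]-25)
c=cam('wrist'); w=snap('wrist','w9.png'); O=np.array([.4185,.398,0]);ax=np.array([-.139,.990,0]);ay=np.array([-.990,-.139,0])
for hd in(0,.015,.028): print(hd,[proj(c,O-.036*ax+ay*y+[0,0,.062+hd]).round(0).tolist() for y in(.1165,-.1165)])
g=cv2.cvtColor(w,cv2.COLOR_RGB2GRAY); v=w[:,:,0].astype(int)
for r in(290,300,310,318): x=np.where((w[r].min(1)>140))[0]; print(r,x.min() if len(x) else 0,x.max() if len(x) else 0)
"
```

```text
t 41.45 tcp [0.4181 0.3777 0.2061] toolx 7.8 f [ 0.3  0.2 -0.2] gap 1.0011675993895897
(225, 148) score 0.868 shift 0 0
(228, 140) score 0.824 shift 0 0
(255, 145) score 0.945 shift 0 0
(205, 175) score 0.89 shift 0 0
0 [[161.0, 245.0], [449.0, 236.0]]
0.015 [[155.0, 251.0], [457.0, 241.0]]
0.028 [[149.0, 257.0], [465.0, 246.0]]
290 0 0
300 0 0
310 0 0
318 0 0
```

The side view matches the start, so the hood is in the middle notch. But the button looks slightly less proud than at the start. I'll park the arm in the starting pose and compare the fixed cameras under the same shadow.

>>> play_rows:
  targets:
    - {"translation": [0,0,0.9],"yaw": 0,"claw": 1}
    - {"translation": [0,0,0.9],"yaw": 0,"claw": 1}
    - {"translation": [-0.5,0,0.6],"yaw": 0,"claw": 1}
    - {"translation": [-0.9,0.5,0],"yaw": 1,"claw": 1}
    - {"translation": [-0.9,0.9,0],"yaw": 1,"claw": 1}
    - {"translation": [-0.9,0.9,0],"yaw": 1,"claw": 1}
    - {"translation": [-0.9,0.9,0],"yaw": 1,"claw": 1}
    - {"translation": [-0.9,0.9,0],"yaw": 1,"claw": 1}

```text
time: 42.35
tool_pos: [0.2909, 0.4787, 0.2622]
ee_rot: [-2.923, -1.02, -0.132]
ft_force: [-0.2, 0.2, -0.1]
finger_gap: 1.0
```

>>> play_rows:
  targets:
    - {"translation": [-0.9,0.9,0],"yaw": 1,"claw": 1}
    - {"translation": [-0.7,0.9,0],"yaw": 1,"claw": 1}
    - {"translation": [-0.3,0.9,0],"yaw": 1,"claw": 1}
    - {"translation": [0,0.9,0],"yaw": 1,"claw": 1}
    - {"translation": [0,0.6,0],"yaw": 0.8,"claw": 1}
    - {"translation": [0,0,0],"yaw": 0,"claw": 1}

```text
time: 42.95
tool_pos: [0.2335, 0.5905, 0.2561]
ee_rot: [-2.535, -1.749, -0.096]
ft_force: [0.5, 0.0, -0.9]
finger_gap: 0.996
```

```bash
cat > cmp.py <<'E'
from yaw import *
st()
for n,r in(('side',(222,140,262,178)),('top',(150,225,195,260))):
    a=cv2.imread(f'pics/{n}0.png')[:,:,::-1].copy(); b=snap(n)
    for i in(a,b):
        h=cv2.cvtColor(i,cv2.COLOR_RGB2HSV).astype(int); m=((h[:,:,0]<8)|(h[:,:,0]>172))&(h[:,:,1]>110)&(h[:,:,2]>80)
        red=np.clip(i[:,:,0].astype(int)-i[:,:,1],0,255)[r[1]:r[3],r[0]:r[2]]; red[red<40]=0
        print(n,[(q[0].round(2).tolist(),int(q[1]),np.round(q[2][1],1).tolist()) for q in blobs(m,r,8)],'redness',red.sum())
E
python3 cmp.py
```

```text
t 42.95 tcp [0.2335 0.5905 0.2561] toolx 69.2 f [ 0.5  0.  -0.9] gap 0.99627750646595
side [([238.45, 157.74], 69, [10.0, 8.0])] redness 6954
side [([238.82, 157.81], 57, [11.6, 5.3])] redness 6350
top [([175.95, 247.41], 44, [4.1, 10.4])] redness 6227
top [([176.0, 246.66], 29, [2.8, 10.0])] redness 3753
```

The top view shows the button about 3 mm in, so the tooth is only part way into the notch. I'll re-grip, press, lift a few millimetres and release.

>>> play_rows:
  targets:
    - {"translation": [0.7,-0.75,0],"yaw": -1,"claw": 1}
    - {"translation": [0.7,-0.75,0],"yaw": -1,"claw": 1}
    - {"translation": [0.7,-0.75,0],"yaw": -1,"claw": 1}
    - {"translation": [0.7,-0.75,0],"yaw": -1,"claw": 1}
    - {"translation": [0.7,-0.75,0],"yaw": -1,"claw": 1}
    - {"translation": [0.7,-0.75,0],"yaw": -1,"claw": 1}
    - {"translation": [0.7,-0.75,0],"yaw": -1,"claw": 1}
    - {"translation": [0.7,-0.75,0],"yaw": -1,"claw": 1}

```text
time: 43.85
tool_pos: [0.3759, 0.4259, 0.255]
ee_rot: [-3.074, -0.487, -0.12]
ft_force: [-0.1, 1.2, -0.1]
finger_gap: 0.998
```

>>> play_rows:
  targets:
    - {"translation": [0.7,-0.6,0],"yaw": -1,"claw": 1}
    - {"translation": [0.6,-0.5,0],"yaw": -1,"claw": 1}
    - {"translation": [0,0,0],"yaw": -0.2,"claw": 1}
    - {"translation": [0,0,0],"yaw": 0,"claw": 1}

```text
time: 44.25
tool_pos: [0.4115, 0.3896, 0.2556]
ee_rot: [-3.121, -0.086, -0.124]
ft_force: [0.3, 0.1, -0.2]
finger_gap: 1.003
```

>>> play_rows:
  targets:
    - {"translation": [0.38,0.2,0],"yaw": 0.75,"claw": 1}
    - {"translation": [0,0,-0.8],"yaw": 0,"claw": 1}
    - {"translation": [0,0,-0.8],"yaw": 0,"claw": 1}
    - {"translation": [0,0,-0.8],"yaw": 0,"claw": 1}
    - {"translation": [0,0,-0.6],"yaw": 0,"claw": 1}
    - {"translation": [0,0,0],"yaw": 0,"claw": 1}
    - {"translation": [0,0,0],"yaw": 0,"claw": 1}

```text
time: 44.95
tool_pos: [0.4145, 0.3988, 0.179]
ee_rot: [-3.106, -0.238, -0.119]
ft_force: [-0.4, 0.5, -0.4]
finger_gap: 0.999
```

>>> play_rows:
  targets:
    - {"translation": [0.27,-0.12,0],"yaw": -0.1,"claw": 1}
    - {"translation": [0,0,-0.8],"yaw": 0,"claw": 1}
    - {"translation": [0,0,-0.8],"yaw": 0,"claw": 1}
    - {"translation": [0,0,-0.8],"yaw": 0,"claw": 1}
    - {"translation": [0,0,-0.3],"yaw": 0,"claw": 1}
    - {"translation": [0,0,0],"yaw": 0,"claw": 1}
    - {"translation": [0,0,0],"yaw": 0,"claw": 1}

```text
time: 45.65
tool_pos: [0.426, 0.3989, 0.1171]
ee_rot: [-3.098, -0.22, -0.132]
ft_force: [0.3, 0.4, 0.1]
finger_gap: 1.001
```

>>> play_rows:
  targets:
    - {"translation": [-0.22,-0.13,-0.4],"yaw": 0,"claw": 1}
    - {"translation": [0,0,-0.2],"yaw": 0,"claw": 1}
    - {"translation": [0,0,0],"yaw": 0,"claw": 1}
    - {"translation": [0,0,0],"yaw": 0,"claw": 1}

```text
time: 46.05
tool_pos: [0.4209, 0.3963, 0.1034]
ee_rot: [-3.095, -0.22, -0.135]
ft_force: [-0.2, 1.1, 0.0]
finger_gap: 1.0
```

>>> play_rows:
  targets:
    - {"translation": [0,0,-0.1],"yaw": 0,"claw": -1}
    - {"translation": [0,0,0],"yaw": 0,"claw": -1}
    - {"translation": [0,0,0],"yaw": 0,"claw": -1}
    - {"translation": [0,0,0],"yaw": 0,"claw": -1}
    - {"translation": [0,0,0],"yaw": 0,"claw": -1}
    - {"translation": [0,0,0],"yaw": 0,"claw": -1}
    - {"translation": [0,0,0.15],"yaw": 0,"claw": -1}
    - {"translation": [0,0,0],"yaw": 0,"claw": -1}

```text
time: 46.85
tool_pos: [0.4195, 0.3963, 0.1028]
ee_rot: [-3.097, -0.219, -0.13]
ft_force: [0.9, 1.3, -4.0]
finger_gap: 0.422
```

>>> play_rows:
  targets:
    - {"translation": [0,0,0.14],"yaw": 0,"claw": -1}
    - {"translation": [0,0,0],"yaw": 0,"claw": -1}

```text
time: 47.05
tool_pos: [0.4195, 0.3963, 0.1059]
ee_rot: [-3.097, -0.219, -0.13]
ft_force: [1.4, 2.5, -4.3]
finger_gap: 0.424
```

Release, settle, then park in the starting pose and compare again.

>>> play_rows:
  targets:
    - {"translation": [0,0,0],"yaw": 0,"claw": 1}
    - {"translation": [0,0,0],"yaw": 0,"claw": 1}
    - {"translation": [0,0,0],"yaw": 0,"claw": 1}
    - {"translation": [0,0,0],"yaw": 0,"claw": 1}
    - {"translation": [0,0,0.4],"yaw": 0,"claw": 1}
    - {"translation": [0,0,0.9],"yaw": 0,"claw": 1}
    - {"translation": [0,0,0.9],"yaw": 0,"claw": 1}
    - {"translation": [0,0,0.9],"yaw": 0,"claw": 1}

```text
time: 47.85
tool_pos: [0.4193, 0.3946, 0.1865]
ee_rot: [-3.1, -0.22, -0.129]
ft_force: [0.0, 0.6, 0.5]
finger_gap: 1.004
```

>>> play_rows:
  targets:
    - {"translation": [0,0,0.9],"yaw": 0,"claw": 1}
    - {"translation": [0,0,0.9],"yaw": 0,"claw": 1}
    - {"translation": [-0.5,0,0.9],"yaw": 0,"claw": 1}
    - {"translation": [-0.9,0.5,0.5],"yaw": 1,"claw": 1}
    - {"translation": [-0.9,0.9,0],"yaw": 1,"claw": 1}
    - {"translation": [-0.9,0.9,0],"yaw": 1,"claw": 1}
    - {"translation": [-0.9,0.9,0],"yaw": 1,"claw": 1}
    - {"translation": [-0.9,0.9,0],"yaw": 1,"claw": 1}

```text
time: 48.65
tool_pos: [0.2993, 0.4965, 0.2852]
ee_rot: [-2.902, -1.008, -0.134]
ft_force: [0.3, 0.9, 0.5]
finger_gap: 0.996
```

>>> play_rows:
  targets:
    - {"translation": [-0.9,0.9,0],"yaw": 1,"claw": 1}
    - {"translation": [-0.7,0.9,0],"yaw": 1,"claw": 1}
    - {"translation": [-0.3,0.9,0],"yaw": 1,"claw": 1}
    - {"translation": [0,0.9,0],"yaw": 1,"claw": 1}
    - {"translation": [0,0.3,0],"yaw": 0.8,"claw": 1}
    - {"translation": [0,0,0],"yaw": 0,"claw": 1}

```text
time: 49.25
tool_pos: [0.2462, 0.6009, 0.2926]
ee_rot: [-2.513, -1.719, -0.111]
ft_force: [-0.1, -0.4, 0.1]
finger_gap: 1.0
```

```bash
python3 cmp.py
```

```text
t 49.25 tcp [0.2462 0.6009 0.2926] toolx 68.6 f [-0.1 -0.4  0.1] gap 0.999842837273556
side [([238.45, 157.74], 69, [10.0, 8.0])] redness 6954
side [([238.49, 157.83], 70, [12.4, 6.6])] redness 8577
top [([175.95, 247.41], 44, [4.1, 10.4])] redness 6227
top [([176.04, 247.36], 45, [4.1, 10.4])] redness 6957
```

Now the button and hood match the starting (latched) view. A final numeric check of the pans, then hand in.

```bash
python3 -c "
from yaw import *
t=snap('top');c=cam('top');h=cv2.cvtColor(t,cv2.COLOR_RGB2HSV).astype(int)
O=np.array([.4185,.398]);ax=np.array([-.139,.990]);ay=np.array([-.990,-.139])
for n,H,d,S,r,z in(('blue',110,14,90,(195,200,245,235),.052),('green',63,14,90,(195,225,245,255),.052),('red',2,8,140,(195,240,245,290),.052),('yellow',27,6,140,(300,235,360,280),.046)):
    m=(abs((h[:,:,0]-H+90)%180-90)<d)&(h[:,:,1]>S)&(h[:,:,2]>80)
    for b in blobs(m,r,40):
        P=np.array([ray(c,q,z)[:2] for q in cv2.boxPoints(b[2])]);P=P[np.argsort(P[:,1])];lo,hi=P[:2].mean(0),P[2:].mean(0);u=(hi-lo)/np.linalg.norm(hi-lo);o=lo+.141*u
        print(n,b[1],'origin',o.round(3),'ang',np.degrees(np.arctan2(u[1],u[0])).round(1),'grill',((o-O)@ax).round(3),((o-O)@ay).round(3))
a=cv2.imread('pics/top0.png')[235:290,425:480].astype(int)[:,:,::-1];print('tumbler diff',abs(a-t[235:290,425:480]).mean())
"
```

```text
blue 155 origin [0.496 0.4  ] ang 97.7 grill -0.008 -0.077
green 131 origin [0.422 0.392] ang 98.1 grill -0.007 -0.002
red 195 origin [0.343 0.38 ] ang 98.5 grill -0.007 0.077
yellow 156 origin [0.382 0.09 ] ang 97.1 grill -0.3 0.079
tumbler diff 0.8798898071625344
```

```bash
python3 -c "
from rig import workorder
print(workorder.close_job())"
```

```text
the job is handed in; nothing more can be done
None
```

The job is handed in. By my last measurements everything is where the task wants it, though no verdict was reported. I had used all 16 picture views, so the last checks were on numbers only.

- **Hood up:** I squeezed the button, raised the hood to the top notch and saw it latched with the button out.
- **Pans:** The yellow pan, the only empty one there, went on the teal coaster. Blue, green and red each went into a pocket of their own while the hood was up.
- **Hood down:** I then lowered the hood to the middle notch and parked the arm clear.
- **Check that disagreed:** After the first lowering, the top view showed the button about 3 mm short of fully out, so the latch had not seated. I gripped it again, lifted a few millimetres and released.
- **Last checks:** The button and hood now match the starting latched view in both fixed cameras. The three full pans read about 7–8 mm short of the pocket centres in x (limit 16 mm), handles out and within about 1° of the grill's axis. The yellow pan is within about 5 mm of its coaster's centre, and the tumbler's image is unchanged.

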